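# Ready the carving slope: clear it and lay the relief panel on it

### The arm

A 6-joint arm with a two-finger parallel gripper is mounted at the origin on the work surface. World frame = base frame: x ahead of the robot, y to its left, z up, the work surface at z = 0. Lengths are in m, angles in degrees, forces in N, time in s.
With the tool pointing down it reaches from about 0.35 to 0.875 m from the base axis. Payload 4.2 kg.
Tool frame: the origin (TCP) lies between the finger pads; the fingertips stand 17 mm ahead of it and the grasp point (between the pads) lies 2 mm behind it; z points along the fingers, y is the direction in which the jaws open and shut (so a half turn about z gives the same grasp; the last joint's range is limited). The gripper opens to 87 mm and grips with 3 to 60 N. Pads are 19 mm wide; open, the fingers measure 117 mm over their backs; the gripper's body (75 mm by 190 mm) begins 51 mm behind the grasp point.
Start: joints at [-49.412, 22.042, 0.453, 0, -68.411, -14.817], TCP at [0.272, -0.563, 0.24] pointing down, gripper open.
Joint ranges: [-179.83, 179.83], [-69.29, 118.12], [-61.27, 80.66], [-181.25, 117.63], [-171.15, -9.14], [-177.46, 177.46]. Speed limits (degrees/s): [159.86, 159.86, 180, 180, 180, 180].

### API

Orientations are given as a 3x3 rotation matrix whose columns are the frame's x, y, z axes.
In Python, from station import r gives the robot as it stands.
- The arm moves only by the shell command python3 -m creep 'ROWS'. ROWS is JSON, a list of rows, each a list of 7 numbers: the opening, from 0 (shut) to 1 (fully open), then the shift along the tool's x, y, z scaled (see below), then the turn, a rotation vector about the tool's x, y, z scaled (see below). A call has 1 to 5 rows; each row is the pose to reach, as a shift and turn from the pose measured when the call began, along the tool's axes at that moment, turning the shorter way round; what a row does not reach only later rows make up. The controller multiplies each number of a shift by 300 mm and each number of a turn by 180 degrees. A row lasts 1/12 s, in which the tool goes at most 41.7 mm and 7.16 degrees, less where a joint would pass 70% of its speed; a pose out of reach is approached as far as the arm can. A call with a number of a shift or a turn outside -1 to 1 is refused whole. A call with a gripper value outside its range is refused whole. The fingers move at their own pace and stop on an object; the grip force is fixed at half the most. Time passes only in rows, so rows that repeat a pose let the fingers close. It gives the time, the measured TCP pose, the force and the opening at its end, in the units of the state.
- r.sense(): the state, without advancing time (a new reading comes with each control period).
- r.capture(name): name is "scene" or "top" or "wrist"; returns the picture (420x560x3 uint8, blue, green, red); there is no depth.
- r.camera_model(name): a dict with "mtx" (3x3 intrinsics, pixels), "R" (3x3) and "t" (3): a world point X has camera coordinates R X + t; the wrist camera has in their place "mount" (4x4, takes a point from camera to tool coordinates, whose origin is the TCP and whose axes are the flange's). Camera axes: x right, y down, z forward; pixel columns grow to the right and rows downward; lengths in m; the calibration is good to about 2 mm. A picture is of the moment at which its call begins: read the wrist's pose just before it. camera_model takes no time and is no camera call.
- r.finish_job(): hands the job in, once; it reports no verdict.
Trained networks look in the newest picture that a camera, given by its name, has taken for a name from the list of things; names that differ only in an ending like _2 or _b are one class to them, and where a whole thing is asked for, a point or a joint stands for the part that bears it (a point fixed in the world has none). Each returns a list of dicts, best first, with "score" (0 to 1); they miss things now and then, are a little off and sometimes report something else, mostly with a low value. They report only what shows in the picture. A call takes as long as a camera call.
- r.recognise(camera, target): "rect" ([left, top, right, bottom] as shares, 0 to 1, of the picture: columns of its width, rows of its height, round what is visible of it).
- r.outline_of(camera, target): "pixels" (420x560 bool, what is visible of it) and "rect" ([left, top, right, bottom] as shares, 0 to 1, of the picture: columns of its width, rows of its height, round what is visible of it).
The state is a dict: "time_s": time; "joints": joint angles; "joint_velocities": joint speeds; "effort": joint torques, N m; "tcp_pos": TCP position; "ee_rot": TCP orientation; "wrist_force": force on the tool from outside, world axes, zero at the start; "moment": the same for the moment, N m; "gripper_width": opening from 0.0 (shut) to 1.0 (fully open).
Only numpy, scipy, OpenCV 4.12 (cv2) and the standard library are available. Lean on these libraries where they do the work, as an engineer would, in place of code of your own. Each camera call takes 0.05 s, during which the arm holds its last target.

### The job

First clear the three wood chunks off the sloped carving board into the blue chip box under its end. Then lay the rosette panel on the slope, carved face up, long way up the slope, on the centre line and square, with its lower end tight against the ledge; set it down gently instead of letting it drop or flop over, and let go. Leave the gouges, mallet, jar and bowl where they are.

Things in the scene. Friction and masses are not known exactly. Their poses are not given: they have to be found in the camera images.
- board: Sloping board of the carving easel: mid-brown wood, fixed, rising at 30 degrees away from the robot. Origin: mid-width, on the upper surface where it meets the ledge, 85 mm above the bench. x up the slope, y along the ledge, z square out of the surface. The surface is z = 0, x 0 to 222 mm, y -140 to 140 mm. A thin black centre line runs up it at y = 0.
- ledge (a point): Middle of the top of the ledge: a dark batten fixed along the whole lower edge of the board (board x = -24 to 0 mm), standing 12 mm proud of the board's surface, open at both ends. The board is 18 mm thick and its top edge is 196 mm above the bench.
- panel: Relief panel of pale wood, 150 x 56 x 28 mm (x, y, z), 0.1 to 0.17 kg, loose, lying flat on the bench with its carved face up. Origin: centre of the underside; x along its 150 mm length, z out of the carved face. A carved rosette 50 mm across in the middle of the face stands up about 5 mm; both ends are alike, so either end may go down.
- panel_face (a point): Centre of the panel's carved face, 28 mm above its underside.
- chip_a: Loose wood chunk, pale, lying on the board against the ledge. 24 mm up the slope, 34 mm along the ledge, 18 mm thick (up to 22 with its raised grain). Origin: its centre; at the start its x and y axes are turned only about the vertical, as the easel is, though the chunk lies flat on the slope. About 12 g.
- chip_b: As chip_a: 26 mm up the slope, 27 mm along the ledge, 17 mm thick (up to 21). Origin: its centre.
- chip_c: As chip_a: 22 mm up the slope, 32 mm along the ledge, 20 mm thick (up to 24). Origin: its centre.
- chip_box: Blue open plastic box, fixed, 170 (x) x 120 (y) x 50 mm high, walls and floor 4 mm; stands on the bench tucked 15 mm under one end of the board (either end), so that what is pushed along the ledge off that end falls into it. Origin: centre of its underside.
- tool_tray: Plywood tray of the same outer size with a cork sanding block and pencils, fixed, tucked under the other end of the board; nothing goes in it. Origin: centre of its underside.
- gouge_a: Leave alone. Carving gouge, dark brown handle 25 mm thick, about 250 mm long, lying on the blue mat on the right. Origin: on the bottom side, 107 mm from the butt; x towards the blade.
- gouge_b: Leave alone. As gouge_a with a mid-brown handle and a narrower blade, on the blue mat.
- gouge_c: Leave alone. As gouge_a with a reddish handle, lying on the bench between the robot and the slope.
- mallet: Leave alone. Round wooden carver's mallet lying on its side, head 78 mm across and 115 mm long, 290 mm overall. Origin: at bench height, 75 mm from the head along the handle; x towards the head.
- oil_jar: Leave alone. Amber jar, 64 mm across, 95 mm tall. Origin: centre of its underside.
- carved_bowl: Leave alone. Pale wooden bowl, 110 mm across, 48 mm tall. Origin: centre of its underside.

How it is judged:
By the outcome, as a careful person would: the job done as asked, in the order asked, and still so for the second after the job is handed in, with the robot touching nothing.
It also fails if it takes over 58 s, if anything falls off the work surface, if the arm or the gripper's body presses on something with over 40 N, if the wrist force passes 120 N, or if a joint passes its speed limit or range.

## Working session

There is one attempt and no reset: what is moved stays moved. The work goes in short steps, Python scripts to look and compute and a shell command to move; the robot and the scene stay as the last step left them, time stands still between calls to the robot, and variables do not carry over. Pictures are saved under pics/ and viewed, and the job is handed in when it is done.

```bash
ls; mkdir -p pics; python3 - <<'E'
from station import r
import cv2
s=r.sense();print({k:(v if not hasattr(v,'tolist') else v.tolist()) for k,v in s.items()})
for c in ("scene","top"):
    cv2.imwrite(f"pics/{c}0.png",r.capture(c))
for c in ("scene","top","wrist"): print(r.camera_model(c))
E
```

```text
pics
{'time_s': 0.0, 'joints': [-49.410861931520095, 22.092469916536697, 0.37902231911594364, -0.03024469571181714, -68.41034714773487, -14.816290101485071], 'joint_velocities': [-0.01623680634974565, -0.036088777046814555, 0.018370859517031424, -0.12187922091118497, 0.04579090838758912, 0.02061798601376848], 'effort': [-0.00021564688722719438, -39.06642436981201, 18.740070462226868, 4.219652563333511, 0.01090174337150529, -0.00017726096302794758], 'tcp_pos': [0.27152599090909985, -0.5623059788918057, 0.23843313216518694], 'ee_rot': [[-0.9006095493782975, -0.43462785516249747, -0.0010329982900812082], [-0.43462907567145054, 0.9006074198322084, 0.0019600826902808253], [7.841938910325879e-05, 0.0022142402804262717, -0.9999975454921778]], 'wrist_force': [-0.24072161933815417, -0.13490747552291218, -0.6630387228158342], 'moment': [0.012344281770884808, -0.029627875329515732, 0.019359796725752138], 'gripper_width': 0.999539094177918}
{'mtx': array([[476.10097436,   0.        , 277.44972587],
       [  0.        , 476.10097436, 213.39563386],
       [  0.        ,   0.        ,   1.       
[... 426 characters left out ...]
84690e-03],
       [-9.98478813e-01,  6.56285214e-04, -5.51328290e-02],
       [ 5.51341390e-02,  2.18098086e-03, -9.98476575e-01]]), 't': array([-0.04252898,  0.44771331,  1.59576751])}
{'mtx': array([[292.65215503,   0.        , 281.50153968],
       [  0.        , 292.65215503, 212.69147477],
       [  0.        ,   0.        ,   1.        ]]), 'mount': array([[ 5.69025503e-04, -9.60596789e-01, -2.77945112e-01,
         7.67308511e-02],
       [ 9.99999836e-01,  5.63601467e-04,  9.94140559e-05,
        -1.27533351e-04],
       [ 6.11534501e-05, -2.77945123e-01,  9.60596952e-01,
        -1.44816998e-01],
       [ 0.00000000e+00,  0.00000000e+00,  0.00000000e+00,
         1.00000000e+00]])}
```

View pics/scene0.png

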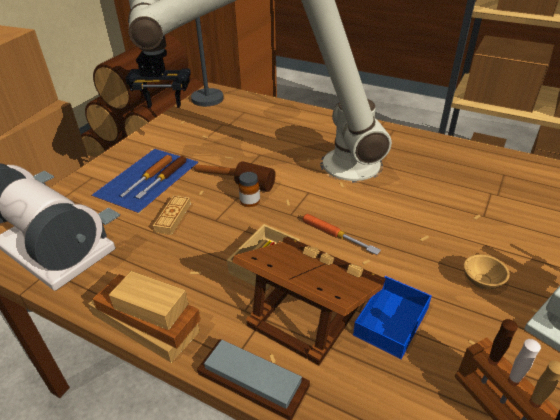

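View pics/top0.png

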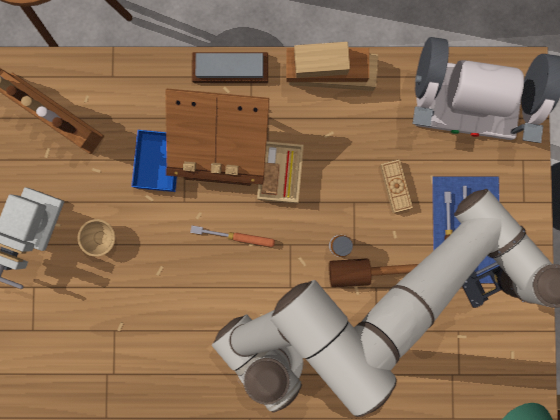

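```bash
python3 - <<'E'
from station import r
import cv2,numpy as np
im=r.capture("top")
cv2.imwrite("pics/topc.png",cv2.resize(im[75:215,120:320],None,fx=4,fy=4,interpolation=cv2.INTER_CUBIC))
cv2.imwrite("pics/topp.png",cv2.resize(im[145:225,360:440],None,fx=7,fy=7,interpolation=cv2.INTER_CUBIC))
for t in ("board","panel","chip_a","chip_box"):
    for o in r.outline_of("top",t):
        m=o["pixels"].astype(np.uint8); 
        print(t,o["score"],np.round(np.array(o["rect"])*[560,420,560,420],1),cv2.minAreaRect(cv2.findNonZero(m)), np.argwhere(m).mean(0)[::-1])
im=r.capture("scene")
cv2.imwrite("pics/scc.png",cv2.resize(im[220:370,215:445],None,fx=3.4,fy=3.4,interpolation=cv2.INTER_CUBIC))
for t in ("panel","chip_a"):
    for o in r.outline_of("scene",t):
        m=o["pixels"].astype(np.uint8); 
        print(t,o["score"],np.round(np.array(o["rect"])*[560,420,560,420],1),cv2.minAreaRect(cv2.findNonZero(m)))
E
```

```text
board 0.67 [165.2  90.  270.6 186.6] ((213.90103149414062, 136.3857879638672), (104.1631851196289, 89.27255249023438), 4.085616588592529) [215.55827643 134.55945373]
panel 0.65 [380.8 161.3 413.7 212.7] ((395.24462890625, 185.57565307617188), (50.81630325317383, 20.951515197753906), 73.49563598632812) [395.23228346 185.68602362]
chip_a 0.63 [223.7 161.6 236.4 175.7] ((231.0, 170.0), (10.0, 12.0), 90.0) [230.94444444 169.8015873 ]
chip_box 0.8 [132.  128.5 176.5 191.7] ((154.7029266357422, 160.3617706298828), (44.40727615356445, 58.90291976928711), 4.39870548248291) [150.9417284  162.46518519]
panel 0.84 [151.7 195.8 192.9 237.2] ((171.73077392578125, 214.65383911132812), (21.355958938598633, 47.4268684387207), 33.6900634765625)
chip_a 0.62 [304.5 245.2 319.1 261.2] ((311.0000305175781, 251.50003051757812), (16.54690170288086, 10.733125686645508), 26.56505012512207)
chip_a 0.62 [317.8 251.5 334.2 265.5] ((326.0000305175781, 258.5000305175781), (13.435027122497559, 12.020814895629883), 45.0)
chip_a 0.51 [345.5 265.1 362.1 277.9] ((354.8000183105469, 270.10003662109375), (16.127614974975586, 11.700427055358887), 18.434947967529297)
```

View pics/topc.png

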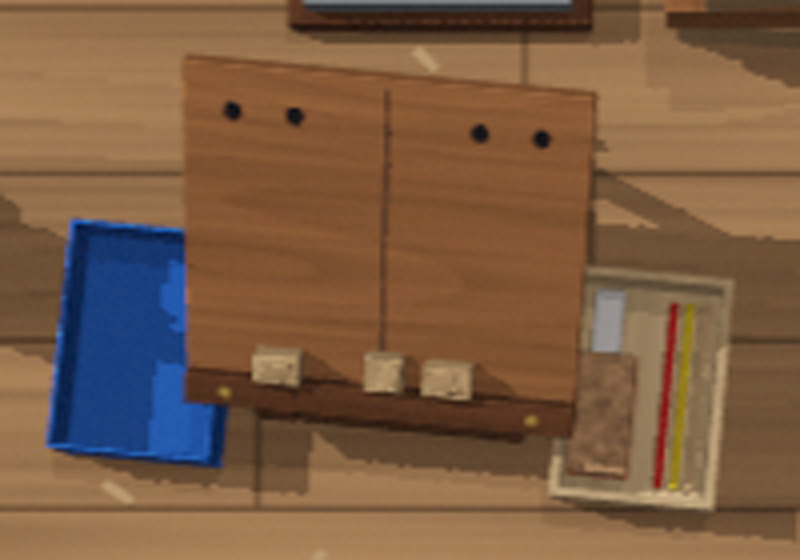

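View pics/topp.png

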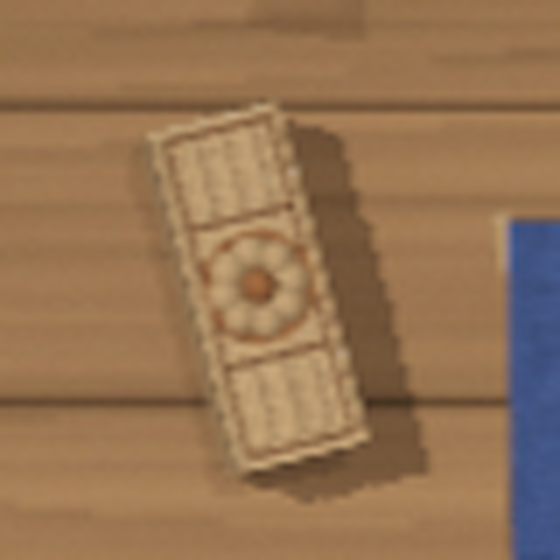

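View pics/scc.png

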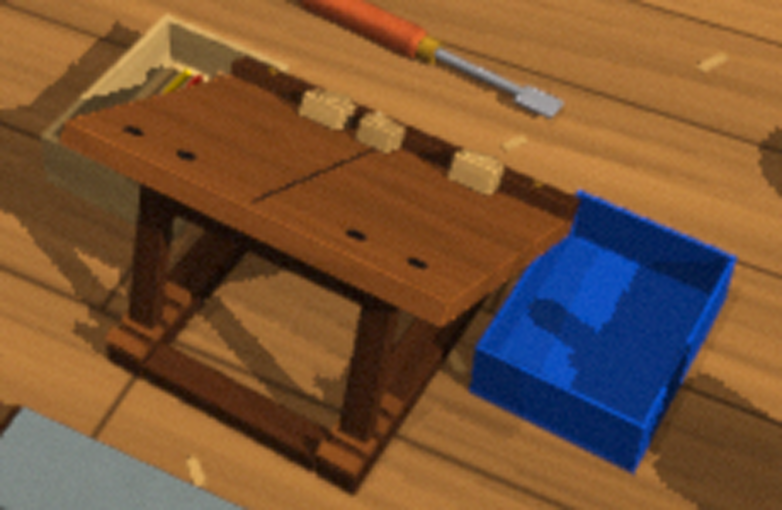

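```bash
cat > h.py <<'E'
import numpy as np, cv2
from scipy.optimize import least_squares
from station import r
C={c:r.camera_model(c) for c in("scene","top","wrist")}
def proj(c,X,s=None):
    X=np.atleast_2d(X); m=C[c]
    if c!="wrist": Y=X@m["R"].T+m["t"]
    else:
        R=np.array(s["ee_rot"]);T=(X-np.array(s["tcp_pos"]))@R
        Y=(T-m["mount"][:3,3])@m["mount"][:3,:3]
    p=Y@m["mtx"].T; return p[:,:2]/p[:,2:]
def uncrop(p,f,x0,y0): return (np.array(p,float)+.5)/f-.5+[x0,y0]
def ray(c,p,z):
    m=C[c]; d=m["R"].T@np.linalg.solve(m["mtx"],[p[0],p[1],1]); o=-m["R"].T@m["t"]
    return o+d*(z-o[2])/d[2]
def Rb(yaw):
    c,s=np.cos(yaw),np.sin(yaw)
    k=np.cos(np.pi/6)
    x=np.array([k*c,k*s,.5]); y=np.array([-s,c,0]); return np.stack([x,y,np.cross(x,y)],1)
def bw(q,P): return np.array([q[0],q[1],.085])+np.atleast_2d(P)@Rb(q[2]).T
E
python3 - <<'E'
from h import *
P=np.array([[.222,.14,0],[.222,-.14,0],[-.024,.14,.012],[-.024,-.14,.012],[.222,0,0]])
u=uncrop([[185,56],[595,94],[185,402],[573,438],[388,90]],4,120,75)
f=lambda q:(proj("top",bw(q,P))-u).ravel()
s=least_squares(f,[.55,0,0]);q=s.x;print("board",q[:2],np.degrees(q[2]));print(np.round(f(q),1))
O=np.array([[.075,.028],[.075,-.028],[-.075,.028],[-.075,-.028]])
def pw(p,z): c,s_=np.cos(p[2]),np.sin(p[2]);A=O@np.array([[c,-s_],[s_,c]]).T+p[:2];return np.c_[A,np.full(4,z)]
v=uncrop([[150,137],[275,103],[243,472],[368,437]],7,360,145)
g=lambda p:(proj("top",pw(p,.028))-v).ravel()
s=least_squares(g,[.5,-.3,.2]);p=s.x;print("panel",p[:2],np.degrees(p[2]));print(np.round(g(p),1))
# chips: z about board z .009+
for n,t in zip("LMR",[[277,368],[383,373],[447,381]]):
    w=uncrop([t],4,120,75)[0]
    h=least_squares(lambda a:(proj("top",bw(q,[a[0],a[1],.020]))-w).ravel(),[0.01,0]).x;print(n,h)
im=r.capture("scene")
G=cv2.resize(im,None,fx=2,fy=2)
for X in list(bw(q,P))+list(pw(p,.028)):
    a=proj("scene",X)[0]*2; cv2.circle(G,(int(a[0]),int(a[1])),2,(0,255,0),-1)
cv2.imwrite("pics/ov.png",G[330:730,180:980])
np.save("q.npy",q);np.save("p.npy",p)
E
```

```text
board [0.55446531 0.15085658] -5.363713836571329
[-0.9  0.9  0.7  1.  -0.3  0.5  0.1  0.5  0.4 -2.8]
panel [ 0.51734204 -0.37920546] 14.881111902588895
[-0.3 -0.5  0.  -0.5 -0.   0.4  0.4  0.6]
L [0.01390906 0.07137149]
M [ 0.01757264 -0.00356312]
R [ 0.01599732 -0.04883897]
```

View pics/ov.png

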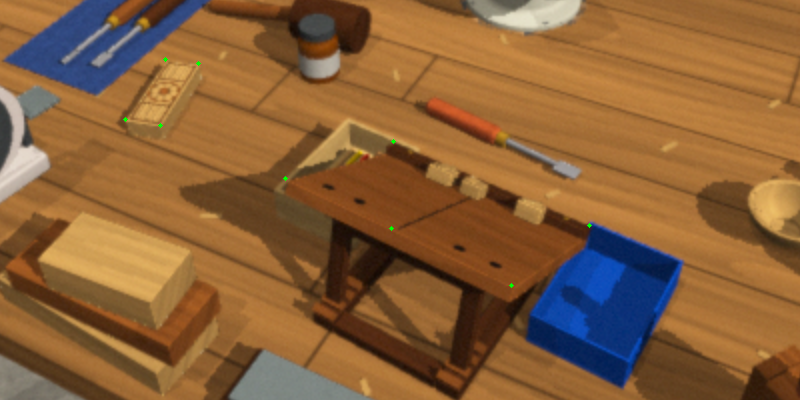

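```bash
cat >> h.py <<'E'
from scipy.spatial.transform import Rotation as Rot
def rel(pos,R,s=None):
    s=s or r.sense(); R0=np.array(s["ee_rot"]);p0=np.array(s["tcp_pos"])
    d=R0.T@(np.array(pos)-p0)/.3; w=Rot.from_matrix(R0.T@R).as_rotvec()/np.pi
    print("t",round(s["time_s"],2),"shift",np.round(d,4).tolist(),"turn",np.round(w,4).tolist(), "mm",round(np.linalg.norm(d)*300,1),"deg",round(np.linalg.norm(w)*180,1),"F",np.round(s["wrist_force"],1),"g",round(s["gripper_width"],3))
def cur(q):
    s=r.sense(); return (np.array(s["tcp_pos"])-[q[0],q[1],.085])@Rb(q[2])
def Rsl(q):
    B=Rb(q[2]); return np.stack([-B[:,1],-B[:,0],-B[:,2]],1)
E
python3 - <<'E'
from h import *
P=np.array([[.222,.14,0],[.222,-.14,0],[-.024,.14,.012],[-.024,-.14,.012]])
u=uncrop([[185,56],[595,94],[185,402],[573,438]],4,120,75)
f=lambda q:(proj("top",bw(q,P))-u).ravel()
q=least_squares(f,[.55,0,0]).x;print("board",q[:2],np.degrees(q[2]));print(np.round(f(q),1))
np.save("q.npy",q)
print(uncrop([[388,90],[382,350]],4,120,75),proj("top",bw(q,[[.2,0,0],[.03,0,0]])))
T=bw(q,[.019,-.095,.082])[0];print(T);rel(T,Rsl(q))
E
```

```text
board [0.55648732 0.15063197] -5.3781445930090035
[-0.8  0.2  0.8  0.2 -0.2 -0.2  0.2 -0.2]
[[216.625  97.125]
 [215.125 162.125]] [[216.89604114 101.61690893]
 [215.44034363 160.31723581]]
[0.52314565 0.0583508  0.16551408]
t 0.55 shift [-1.6548, 1.5002, 0.2468] turn [0.1516, -0.0855, -0.3192] mm 674.2 deg 65.4 F [-0.3 -0.2 -0.1] g 1.002
```

```bash
python3 -m creep '[[0,-0.83,0.75,0,0.15,-0.085,-0.32],[0,-0.83,0.75,0,0.15,-0.085,-0.32],[0,-0.83,0.75,0,0.15,-0.085,-0.32],[0,-0.83,0.75,0,0.15,-0.085,-0.32],[0,-0.83,0.75,0,0.15,-0.085,-0.32]]'; cat > g.py <<'E'
import sys
from h import *
q=np.load("q.npy")
b=[float(a)/1000 for a in sys.argv[1:4]]
print("board mm",np.round(cur(q)*1000,1)); rel(bw(q,b)[0],Rsl(q))
E
python3 g.py 19 -95 82
```

```text
time_s: 0.97
tcp_pos: [0.3506, -0.3681, 0.2399]
ee_rot: [[-0.523, -0.806, 0.277], [-0.85, 0.519, -0.094], [-0.068, -0.284, -0.956]]
wrist_force: [0.7, 0.6, 0.1]
gripper_width: 0.705
board mm [ -58.  -535.8  212.3]
t 0.97 shift [-1.4918, 0.3446, 0.2631] turn [0.0685, -0.0381, -0.1426] mm 466.0 deg 29.3 F [0.7 0.6 0.1] g 0.705
```

```bash
python3 -m creep '[[0,-1,0.23,0.05,0.07,-0.038,-0.143],[0,-1,0.23,0.05,0.07,-0.038,-0.143],[0,-1,0.23,0.05,0.07,-0.038,-0.143],[0,-1,0.23,0.05,0.07,-0.038,-0.143],[0,-1,0.23,0.05,0.07,-0.038,-0.143]]'; python3 g.py 19 -95 82
```

```text
time_s: 1.38
tcp_pos: [0.4174, -0.1822, 0.2314]
ee_rot: [[-0.095, -0.86, 0.502], [-0.995, 0.082, -0.049], [0.001, -0.504, -0.864]]
wrist_force: [1.2, -2.1, -0.0]
gripper_width: 0.328
board mm [ -19.7 -344.4  180.5]
t 1.38 shift [-0.8319, -0.127, 0.3276] turn [-0.0015, -0.0005, -0.0002] mm 270.9 deg 0.3 F [ 1.2 -2.1 -0. ] g 0.328
```

```bash
python3 -m creep '[[0,-0.83,-0.127,0.327,0,0,0],[0,-0.83,-0.127,0.327,0,0,0],[0,-0.83,-0.127,0.327,0,0,0],[0,-0.83,-0.127,0.327,0,0,0],[0,-0.83,-0.127,0.327,0,0,0]]'; python3 -m creep '[[0,-0.22,-0.035,0.09,0,0,0],[0,-0.22,-0.035,0.09,0,0,0],[0,-0.22,-0.035,0.09,0,0,0]]'; python3 g.py 19 -95 82; python3 - <<'E'
from h import *
q=np.load("q.npy");s=r.sense()
im=r.capture("wrist")
for X in [[0,.14,0],[0,-.14,0],[.222,.14,0],[0,0,0],[.2,0,0],[0,.14,.012],[0,0,.012]]:
    a=proj("wrist",bw(q,X),s)[0];print(X,a)
    if abs(a).max()<2000: cv2.circle(im,(int(a[0]),int(a[1])),3,(0,255,0),1)
cv2.imwrite("pics/w1.png",im)
E
```

```text
time_s: 1.8
tcp_pos: [0.472, -0.0717, 0.2034]
ee_rot: [[-0.096, -0.86, 0.501], [-0.995, 0.081, -0.052], [0.004, -0.503, -0.864]]
wrist_force: [1.5, -1.3, 2.2]
gripper_width: 0.018
time_s: 2.05
tcp_pos: [0.5023, -0.0039, 0.1938]
ee_rot: [[-0.091, -0.867, 0.491], [-0.996, 0.075, -0.053], [0.009, -0.493, -0.87]]
wrist_force: [0.2, -1.0, -0.7]
gripper_width: 0.003
board mm [  20.3 -158.9  114. ]
t 2.05 shift [-0.2137, 0.002, 0.1052] turn [0.0024, -0.0021, 0.0022] mm 71.5 deg 0.7 F [ 0.2 -1.  -0.7] g 0.003
[0, 0.14, 0] [295.38337787 453.91562587]
[0, -0.14, 0] [301.40164735 234.48510258]
[0.222, 0.14, 0] [109.68240839 454.43403038]
[0, 0, 0] [298.02711087 357.52317993]
[0.2, 0, 0] [110.41819641 357.46539056]
[0, 0.14, 0.012] [295.93399785 464.91143797]
[0, 0, 0.012] [298.74818555 366.22136372]
```

View pics/w1.png

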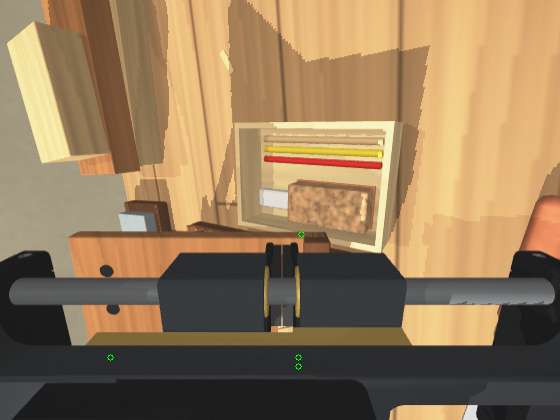

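```bash
python3 -m creep '[[0,-0.21,0,0.1,0,0,0],[0,-0.21,0,0.1,0,0,0],[0,-0.21,0,0.1,0,0,0],[0,-0.21,0,0.1,0,0,0],[0,-0.21,0,0.1,0,0,0]]'; python3 g.py 19 -95 23
```

```text
time_s: 2.52
tcp_pos: [0.5221, 0.0572, 0.1738]
ee_rot: [[-0.099, -0.87, 0.482], [-0.995, 0.08, -0.059], [0.013, -0.486, -0.874]]
wrist_force: [0.3, 0.2, -0.1]
gripper_width: 0.002
board mm [ 22.4 -96.2  89.6]
t 2.52 shift [-0.0071, 0.0076, 0.2222] turn [0.0052, -0.0044, 0.0007] mm 66.7 deg 1.2 F [ 0.3  0.2 -0.1] g 0.002
```

```bash
python3 -m creep '[[0,-0.007,0.007,0.08,0.005,-0.004,0],[0,-0.007,0.007,0.15,0.005,-0.004,0],[0,-0.007,0.007,0.2,0.005,-0.004,0],[0,-0.007,0.007,0.2,0.005,-0.004,0],[0,-0.007,0.007,0.2,0.005,-0.004,0]]'; python3 g.py 19 -95 22;python3 - <<'E'
from h import *
cv2.imwrite("pics/s2.png",cv2.resize(r.capture("scene")[200:370,215:445],None,fx=3.4,fy=3.4))
E
```

```text
time_s: 2.93
tcp_pos: [0.5516, 0.0701, 0.1424]
ee_rot: [[-0.118, -0.875, 0.469], [-0.992, 0.084, -0.094], [0.043, -0.476, -0.878]]
wrist_force: [-0.1, -0.7, 0.2]
gripper_width: 0.004
board mm [ 31.  -80.6  48.3]
t 2.93 shift [0.0435, 0.0376, 0.0911] turn [0.0087, -0.0159, -0.0001] mm 32.3 deg 3.3 F [-0.1 -0.7  0.2] g 0.004
```

View pics/s2.png

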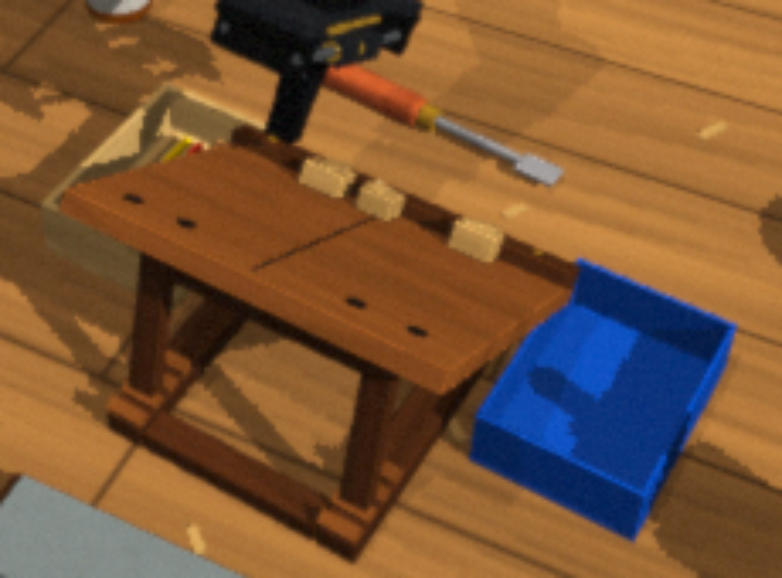

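```bash
python3 - <<'E'
from h import *
s=r.sense();print(np.round(s["joints"],1),np.round(s["joint_velocities"],1))
E
```

```text
[   7.5   11.   -54.2  105.5   -9.2 -117.2] [ 0.7 -1.  -0.2  0.4  0.3 -0.6]
```

```bash
cat >> h.py <<'E'
def Rt(q,th,k=0):
    # tool x toward -x_b (k=0), tilt th deg outward from vertical; k=1: tool x=-y_b
    t=np.radians(th);c,s=np.cos(q[2]),np.sin(q[2]);h=np.array([c,s,0])
    z=np.sin(t)*h+[0,0,-np.cos(t)]; y=np.array([-s,c,0]); x=np.cross(y,z)
    return np.stack([x,y,z],1) if k==0 else np.stack([-y,x,z],1)
E
cat > g.py <<'E'
import sys
from h import *
q=np.load("q.npy")
b=[float(a)/1000 for a in sys.argv[1:4]]; th=float(sys.argv[4]);k=int(sys.argv[5]) if len(sys.argv)>5 else 0
print("board mm",np.round(cur(q)*1000,1)); rel(bw(q,b)[0],Rt(q,th,k)); print("J",np.round(r.sense()["joints"],1))
E
python3 g.py 40 -100 130 0 1
```

```text
board mm [ 31.1 -80.3  48.8]
t 2.98 shift [0.0789, -0.0226, -0.2677] turn [-0.1582, -0.0153, -0.0043] mm 84.0 deg 28.6 F [-0.2  0.2  0.6] g 0.005
J [   7.5   11.   -54.2  105.5   -9.2 -117.2]
```

```bash
python3 -m creep '[[0,0.08,-0.02,-0.27,-0.16,-0.015,-0.004],[0,0.08,-0.02,-0.27,-0.16,-0.015,-0.004],[0,0.08,-0.02,-0.27,-0.16,-0.015,-0.004],[0,0.08,-0.02,-0.27,-0.16,-0.015,-0.004],[0,0.08,-0.02,-0.27,-0.16,-0.015,-0.004]]'; python3 g.py 40 -100 130 0 1;python3 g.py 40 -100 130 0 0
```

```text
time_s: 3.4
tcp_pos: [0.5737, 0.0348, 0.2134]
ee_rot: [[-0.165, -0.872, 0.462], [-0.982, 0.101, -0.16], [0.093, -0.48, -0.872]]
wrist_force: [1.9, -1.5, 1.7]
gripper_width: 0.005
board mm [  88.4 -113.7   97.2]
t 3.4 shift [-0.03, 0.1647, -0.1099] turn [-0.1588, -0.0348, -0.015] mm 60.1 deg 29.4 F [ 1.9 -1.5  1.7] g 0.005
J [ 23.    7.8 -44.1  52.5 -24.4 -77.2]
board mm [  88.4 -113.7   97.2]
t 3.4 shift [-0.03, 0.1647, -0.1099] turn [-0.1507, 0.0966, 0.4732] mm 60.1 deg 91.1 F [ 1.9 -1.5  1.7] g 0.005
J [ 23.    7.8 -44.1  52.5 -24.4 -77.2]
```

```bash
python3 -m creep '[[0,-0.03,0.16,-0.11,-0.16,-0.035,0],[0,-0.03,0.16,-0.11,-0.16,-0.035,0],[0,-0.03,0.16,-0.11,-0.16,-0.035,0],[0,-0.03,0.16,-0.11,-0.16,-0.035,0]]'; python3 g.py 40 -100 130 10 0
```

```text
time_s: 3.73
tcp_pos: [0.5129, 0.0556, 0.2184]
ee_rot: [[-0.146, -0.973, 0.176], [-0.989, 0.138, -0.058], [0.032, -0.183, -0.983]]
wrist_force: [1.2, -1.7, 0.5]
gripper_width: 0.001
board mm [ 36.9 -98.7 132.8]
t 3.73 shift [0.0037, -0.0132, 0.0054] turn [-0.0124, -0.0081, 0.4852] mm 4.4 deg 87.4 F [ 1.2 -1.7  0.5] g 0.001
J [ 28.6   7.9 -27.   10.5 -48.3 -43.3]
```

```bash
python3 -m creep '[[0,0,0,0,-0.01,-0.01,0.485],[0,0,0,0,-0.01,-0.01,0.485],[0,0,0,0,-0.01,-0.01,0.485],[0,0,0,0,-0.01,-0.01,0.485],[0,0,0,0,-0.01,-0.01,0.485]]'; python3 g.py 13 -100 80 10 0
```

```text
time_s: 4.15
tcp_pos: [0.5111, 0.0565, 0.2185]
ee_rot: [[-0.694, -0.699, 0.172], [-0.715, 0.698, -0.043], [-0.09, -0.153, -0.984]]
wrist_force: [0.8, -0.7, 0.1]
gripper_width: 0.007
board mm [ 35.2 -97.9 133.8]
t 4.15 shift [0.0068, 0.0056, 0.194] turn [-0.0082, -0.0032, 0.2831] mm 58.3 deg 51.0 F [ 0.8 -0.7  0.1] g 0.007
J [ 28.3   7.8 -26.6   9.2 -48.4 -78.5]
```

```bash
python3 -m creep '[[0,0,0,0.1,-0.008,-0.003,0.283],[0,0,0,0.12,-0.008,-0.003,0.283],[0,0,0,0.16,-0.008,-0.003,0.283],[0,0,0,0.16,-0.008,-0.003,0.283],[0,0,0,0.16,-0.008,-0.003,0.283]]'; python3 g.py 13 -100 30 10 0
```

```text
time_s: 4.57
tcp_pos: [0.5172, 0.055, 0.1706]
ee_rot: [[-0.972, -0.165, 0.167], [-0.171, 0.985, -0.023], [-0.161, -0.051, -0.986]]
wrist_force: [-0.1, -0.6, -0.0]
gripper_width: -0.001
board mm [ 16.6 -98.9  89.2]
t 4.57 shift [-0.0544, -0.017, 0.1893] turn [-0.002, -0.0019, 0.0841] mm 59.3 deg 15.1 F [-0.1 -0.6 -0. ] g -0.001
J [  27.    11.4  -29.5    8.4  -41.4 -113.2]
```

```bash
python3 g.py 19 -100 30 10 0; python3 -m creep '[[0,-0.04,-0.015,0.1,-0.002,-0.002,0.084],[0,-0.05,-0.015,0.19,-0.002,-0.002,0.084],[0,-0.05,-0.015,0.19,-0.002,-0.002,0.084],[0,-0.05,-0.015,0.19,-0.002,-0.002,0.084]]'; python3 g.py 19 -95 23 10 0
```

```text
board mm [ 16.6 -98.9  89.2]
t 4.57 shift [-0.0725, -0.022, 0.1824] turn [-0.002, -0.0019, 0.0841] mm 59.3 deg 15.1 F [-0.1 -0.6 -0. ] g -0.001
J [  27.    11.4  -29.5    8.4  -41.4 -113.2]
time_s: 4.9
tcp_pos: [0.5404, 0.0518, 0.1166]
ee_rot: [[-0.981, 0.092, 0.171], [0.091, 0.996, -0.016], [-0.171, 0.0, -0.985]]
wrist_force: [-0.4, -0.8, 0.7]
gripper_width: 0.002
board mm [ 10.  -99.9  30.7]
t 4.9 shift [-0.0372, 0.0162, 0.0138] turn [0.0002, -0.0008, 0.0004] mm 12.8 deg 0.2 F [-0.4 -0.8  0.7] g 0.002
J [  25.2   17.4  -30.9    9.   -33.6 -127.6]
```

```bash
python3 -m creep '[[0,-0.037,0.016,0.012,0,0,0],[0,-0.037,0.016,0.012,0,0,0]]'; python3 g.py 19 -95 23 10 0; python3 - <<'E'
from h import *
s=r.sense()
q=np.load("q.npy")
im=r.capture("wrist")
for X in [[0,.14,0],[0,-.14,0],[.222,.14,0],[.222,-.14,0],[0,0,0],[.2,0,0],[-.024,.14,.012],[-.024,-.14,.012]]:
    a=proj("wrist",bw(q,X),s)[0]
    if abs(a).max()<2000: cv2.circle(im,(int(a[0]),int(a[1])),3,(0,255,0),1)
cv2.imwrite("pics/w3.png",im)
im=r.capture("scene")
cv2.imwrite("pics/s3.png",cv2.resize(im[200:370,215:445],None,fx=3.4,fy=3.4))
E
```

```text
time_s: 5.07
tcp_pos: [0.5533, 0.0566, 0.1167]
ee_rot: [[-0.981, 0.089, 0.173], [0.088, 0.996, -0.013], [-0.174, 0.002, -0.985]]
wrist_force: [0.5, -0.1, 0.0]
gripper_width: 0.002
board mm [ 20.7 -93.9  24.7]
t 5.07 shift [0.0036, -0.0037, 0.0071] turn [0.001, 0.0001, 0.0012] mm 2.6 deg 0.3 F [ 0.5 -0.1  0. ] g 0.002
J [  25.    18.4  -29.1    8.8  -34.  -127.1]
```

View pics/w3.png

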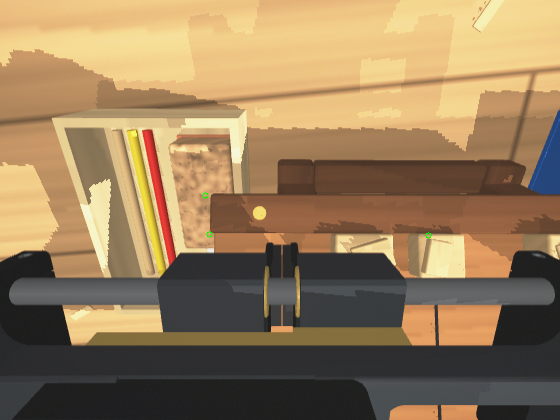

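View pics/s3.png

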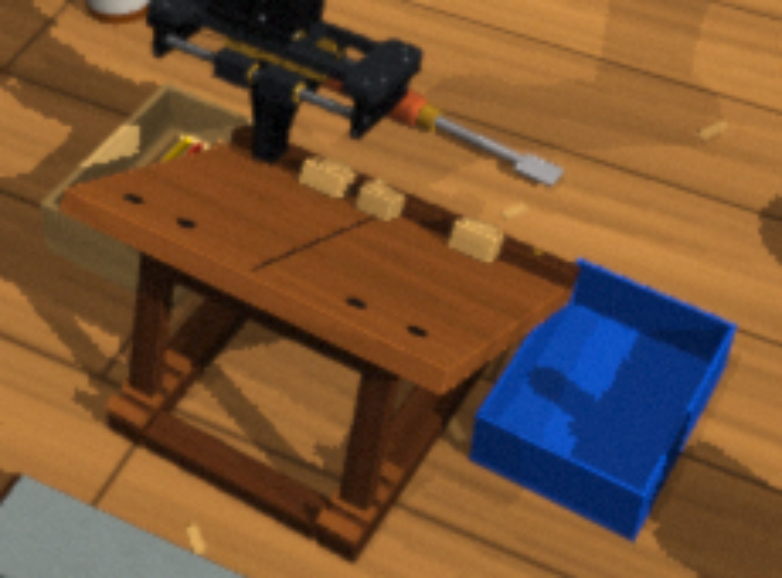

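```bash
python3 -m creep '[[0,0.003,0.045,0.005,0,0,0],[0,0.003,0.09,0.005,0,0,0],[0,0.003,0.135,0.005,0,0,0],[0,0.003,0.18,0.005,0,0,0],[0,0.003,0.225,0.005,0,0,0]]'; python3 g.py 19 40 23 10 0; python3 - <<'E'
from h import *
im=r.capture("scene")
cv2.imwrite("pics/s4.png",cv2.resize(im[200:370,215:445],None,fx=3.4,fy=3.4))
E
```

```text
time_s: 5.58
tcp_pos: [0.5568, 0.1238, 0.1157]
ee_rot: [[-0.981, 0.09, 0.172], [0.089, 0.996, -0.013], [-0.173, 0.002, -0.985]]
wrist_force: [0.0, -0.2, -0.2]
gripper_width: 0.008
board mm [ 17.8 -26.7  25.2]
t 5.58 shift [-0.0069, 0.2224, 0.0062] turn [0.0009, -0.0003, 0.0009] mm 66.8 deg 0.2 F [ 0.  -0.2 -0.2] g 0.008
J [  31.6   19.9  -27.5   10.2  -35.  -134.8]
```

View pics/s4.png

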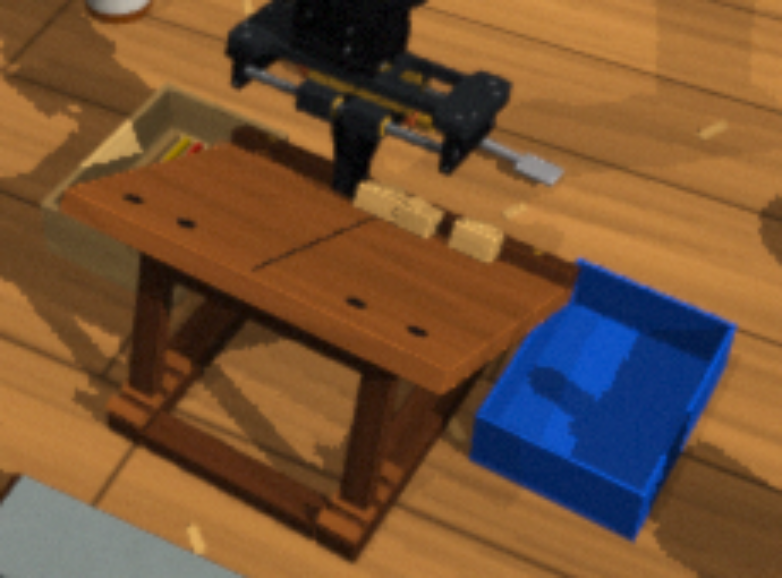

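```bash
python3 -m creep '[[0,-0.007,0.045,0.005,0,0,0],[0,-0.007,0.09,0.005,0,0,0],[0,-0.008,0.135,0.006,0,0,0],[0,-0.009,0.18,0.006,0,0,0],[0,-0.01,0.225,0.006,0,0,0]]'; python3 g.py 19 100 23 10 0;  python3 - <<'E'
from h import *
im=r.capture("scene")
cv2.imwrite("pics/s5.png",cv2.resize(im[200:370,215:445],None,fx=3.4,fy=3.4))
E
```

```text
time_s: 6.05
tcp_pos: [0.5672, 0.1942, 0.1149]
ee_rot: [[-0.981, 0.088, 0.174], [0.087, 0.996, -0.012], [-0.175, 0.003, -0.985]]
wrist_force: [-0.1, -0.0, -0.1]
gripper_width: 0.005
board mm [20.6 44.4 22.6]
t 6.05 shift [0.0045, 0.1853, 0.0014] turn [0.0013, 0.0003, 0.0016] mm 55.6 deg 0.4 F [-0.1 -0.  -0.1] g 0.005
J [  37.4   22.5  -23.6   11.1  -36.8 -141. ]
```

View pics/s5.png

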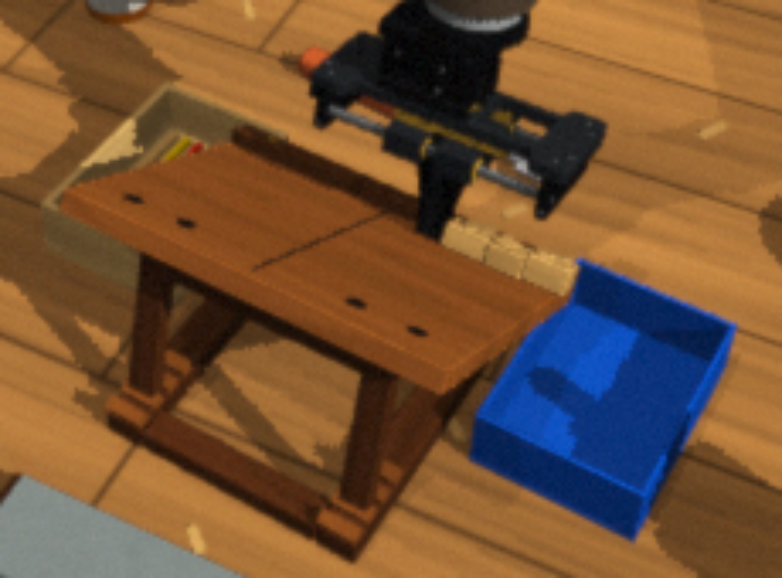

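```bash
python3 -m creep '[[0,0.003,0.04,0.001,0,0,0],[0,0.001,0.08,0.001,0,0,0],[0,-0.001,0.12,0.002,0,0,0],[0,-0.003,0.16,0.002,0,0,0],[0,-0.003,0.2,0.002,0,0,0]]'; python3 g.py 19 155 23 10 0;  python3 - <<'E'
from h import *
im=r.capture("scene")
cv2.imwrite("pics/s6.png",cv2.resize(im[200:370,215:445],None,fx=3.4,fy=3.4))
E
```

```text
time_s: 6.52
tcp_pos: [0.5746, 0.2576, 0.115]
ee_rot: [[-0.981, 0.085, 0.176], [0.085, 0.996, -0.011], [-0.177, 0.005, -0.984]]
wrist_force: [0.3, -0.1, -1.2]
gripper_width: 0.01
board mm [ 21.9 108.2  22. ]
t 6.52 shift [0.0093, 0.1562, 0.001] turn [0.0019, 0.001, 0.0023] mm 46.9 deg 0.6 F [ 0.3 -0.1 -1.2] g 0.01
J [  42.    25.1  -19.3   11.5  -39.  -145.5]
```

View pics/s6.png

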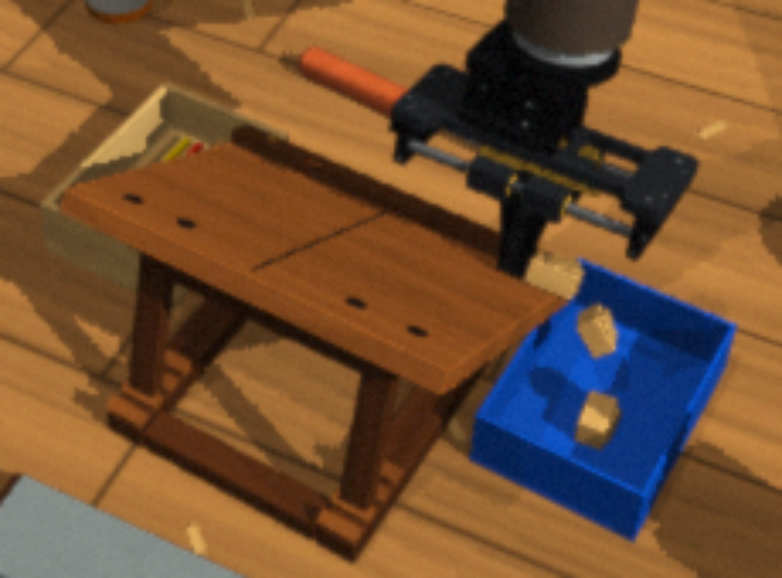

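Two chips are down; the last (crop 555,275) is at the edge.

```bash
python3 -m creep '[[0,0.009,0.04,0.001,0,0,0],[0,0.008,0.08,0.001,0,0,0],[0,0.006,0.12,0.002,0,0,0],[0,0.006,0.15,0.002,0,0,0],[0,0.006,0.15,0.002,0,0,0]]'; python3 g.py 60 90 140 0 0;  python3 - <<'E'
from h import *
im=r.capture("scene")
cv2.imwrite("pics/s7.png",cv2.resize(im[200:370,215:445],None,fx=3.4,fy=3.4))
E
```

```text
time_s: 6.98
tcp_pos: [0.5779, 0.3069, 0.1146]
ee_rot: [[-0.98, 0.082, 0.179], [0.081, 0.997, -0.008], [-0.179, 0.007, -0.984]]
wrist_force: [0.5, 0.1, 0.2]
gripper_width: 0.005
board mm [ 20.6 157.6  22.3]
t 6.98 shift [0.0109, -0.2216, -0.4155] turn [0.0025, 0.0574, 0.0037] mm 141.3 deg 10.4 F [0.5 0.1 0.2] g 0.005
J [  45.3   27.3  -15.7   11.8  -40.7 -148.5]
```

View pics/s7.png

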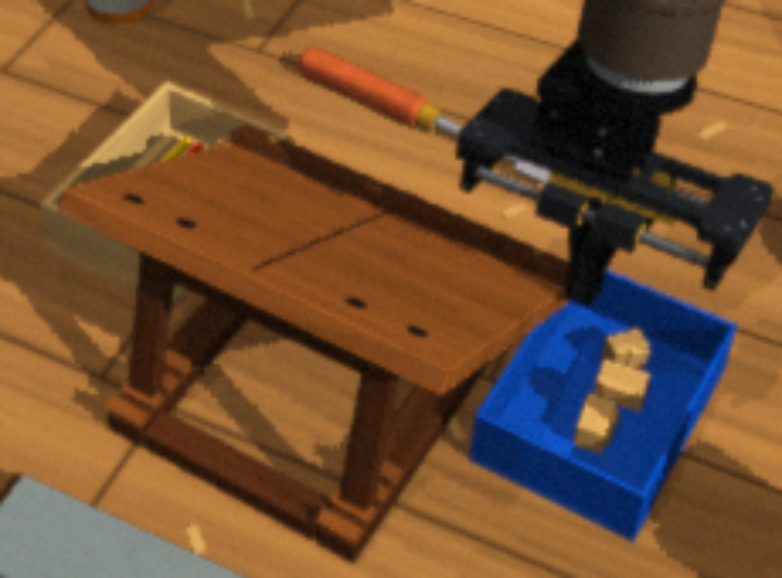

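```bash
python3 -m creep '[[0,0.0,0,-0.2,0,0,0],[0,0,-0.05,-0.35,0,0,0],[0,-0.1,-0.2,-0.42,0,0,0],[0,-0.1,-0.35,-0.42,0,0,0],[0,-0.1,-0.45,-0.42,0,0,0]]'; python3 g.py 75 0 140 20 0
```

```text
time_s: 7.45
tcp_pos: [0.5747, 0.1856, 0.244]
ee_rot: [[-0.98, 0.081, 0.183], [0.081, 0.997, -0.006], [-0.183, 0.009, -0.983]]
wrist_force: [0.5, -0.8, -0.4]
gripper_width: 0.003
board mm [ 92.4  36.5 130.3]
t 7.45 shift [0.0668, -0.1209, -0.0127] turn [0.0039, -0.0525, 0.0033] mm 41.6 deg 9.5 F [ 0.5 -0.8 -0.4] g 0.003
J [  36.3   15.2  -12.7    8.   -54.1 -135.3]
```

```bash
python3 -m creep '[[0,0.06,-0.12,0.0,0,-0.05,0],[0,0.06,-0.12,0.0,0,-0.05,0],[0,0.06,-0.12,0.0,0,-0.05,0],[0,0.06,-0.12,0.0,0,-0.05,0]]'; python3 g.py 75 0 130 30 0; python3 - <<'E'
from h import *
s=r.sense();q=np.load("q.npy")
im=r.capture("wrist"); cv2.imwrite("pics/w8raw.png",im)
for X in [[0,.14,0],[0,-.14,0],[.222,.14,0],[.222,-.14,0],[0,0,0],[.1,0,0],[.05,0,0],[-.024,.14,.012],[-.024,-.14,.012]]:
    a=proj("wrist",bw(q,X),s)[0]
    if abs(a).max()<2000: cv2.circle(im,(int(a[0]),int(a[1])),3,(0,255,0),1)
cv2.imwrite("pics/w8.png",im)
E
```

```text
time_s: 7.78
tcp_pos: [0.5532, 0.1497, 0.2407]
ee_rot: [[-0.939, 0.081, 0.334], [0.08, 0.997, -0.019], [-0.334, 0.009, -0.942]]
wrist_force: [0.8, 0.0, 0.8]
gripper_width: 0.0
board mm [ 75.   -1.2 136.4]
t 7.78 shift [-0.0038, 0.0037, 0.0211] turn [0.0042, -0.0582, 0.0024] mm 6.5 deg 10.5 F [0.8 0.  0.8] g 0.0
J [  37.     8.7  -27.4   19.5  -40.4 -145.1]
```

View pics/w8.png

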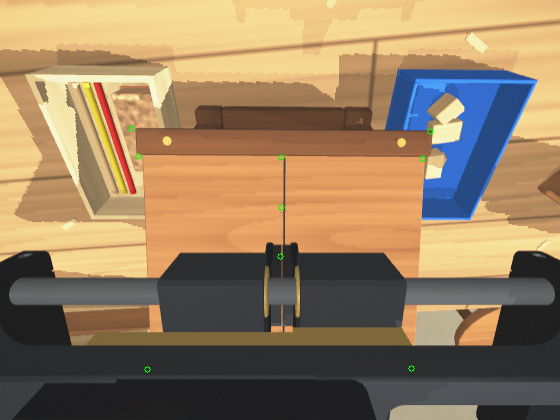

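```bash
python3 - <<'E'
import cv2
im=cv2.imread("pics/w8raw.png")
cv2.imwrite("pics/w8z.png",cv2.resize(im[105:265,120:320],None,fx=4,fy=4,interpolation=cv2.INTER_CUBIC)[:600])
cv2.imwrite("pics/w8z2.png",cv2.resize(im[105:265,250:450],None,fx=4,fy=4,interpolation=cv2.INTER_CUBIC)[:600])
E
```

```text
(no output)
```

View pics/w8z.png

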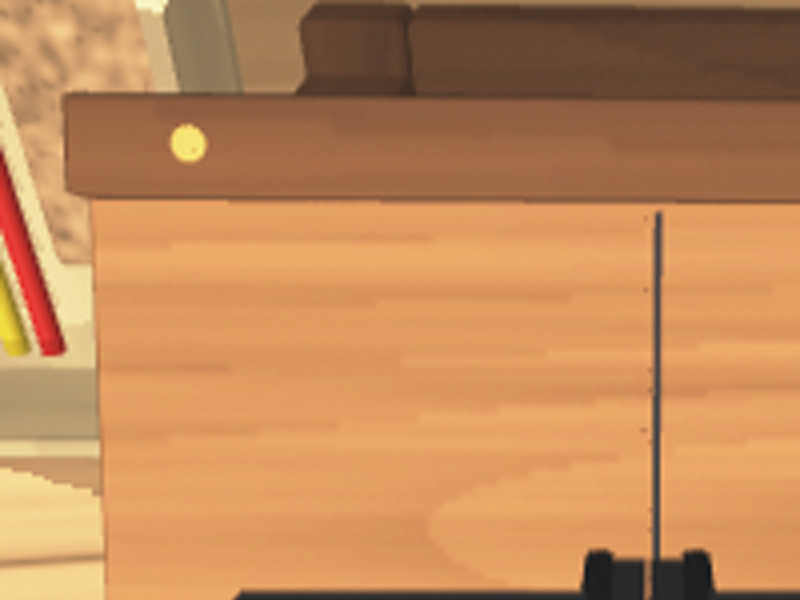

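View pics/w8z2.png

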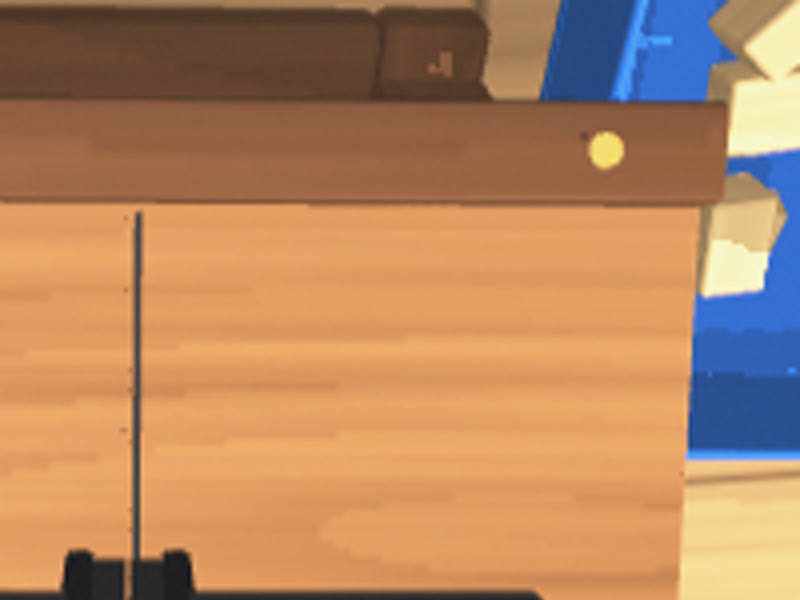

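```bash
python3 - <<'E'
from h import *
s=r.sense();q0=np.load("q.npy")
P=np.array([[-.024,-.14,.012],[0,-.14,.012],[-.024,.14,.012],[0,.14,.012]])
u=np.r_[uncrop([[63,93],[75,194]],4,120,105),uncrop([[727,101],[723,203]],4,250,105)]
l=uncrop([[658.5,215],[655,545]],4,120,105)
def f(a,z=True):
    e=(proj("wrist",bw(a,P)+[0,0,a[3] if len(a)>3 else 0],s)-u)
    c=proj("wrist",bw(a,[[.005,0,0],[.09,0,0]])+[0,0,a[3] if len(a)>3 else 0],s)
    cx=np.interp(l[:,1],c[:,1],c[:,0]) if c[0,1]<c[1,1] else 0
    # line interpolation
    k=(c[1,0]-c[0,0])/(c[1,1]-c[0,1]); ex=c[0,0]+k*(l[:,1]-c[0,1])-l[:,0]
    return np.r_[e.ravel(),ex]
for a0 in (list(q0),list(q0)+[0]):
    a=least_squares(f,a0).x;print(a[:2],np.degrees(a[2]),a[3:]);print(np.round(f(a),1))
np.save("qw.npy",least_squares(f,list(q0)).x)
E
```

```text
[0.55774485 0.1552313 ] -5.280519414935309 []
[-0.6 -0.  -2.5  0.9  1.4  0.3  1.   0.6  0.2  0.6]
[0.55842258 0.15520399] -5.2715710403129075 [-0.00273515]
[ 0.8 -0.3 -1.1  0.3  0.  -0.  -0.4 -0.   0.2  0.6]
```

```bash
cat > pk.py <<'E'
import sys
from h import *
q=np.load("q.npy");p=np.load("p.npy")
M=Rb(q[2]).T@Rt(q,18)
Rp=Rot.from_euler('z',p[2]).as_matrix()
b=np.array([float(a)/1000 for a in sys.argv[1:4]])
s=r.sense()
print("panel mm",np.round(Rp.T@(np.array(s["tcp_pos"])-[p[0],p[1],0])*1000,1))
rel(Rp@b+[p[0],p[1],0],Rp@M); print("J",np.round(s["joints"],1))
E
python3 pk.py 0 0 150
```

```text
panel mm [172.3 503.1 241.5]
t 7.83 shift [0.0785, -1.7754, 0.2763] turn [-0.004, 0.1745, -0.1098] mm 539.6 deg 37.1 F [0.9 0.6 0.1] g 0.006
J [  37.     8.8  -27.1   19.5  -40.4 -145.1]
```

```bash
python3 -m creep '[[1,0.04,-0.9,0,-0.004,0.175,-0.11],[1,0.04,-0.9,0,-0.004,0.175,-0.11],[1,0.04,-0.9,0,-0.004,0.175,-0.11],[1,0.04,-0.9,0,-0.004,0.175,-0.11],[1,0.04,-0.9,0,-0.004,0.175,-0.11]]'; python3 pk.py 0 0 150
```

```text
time_s: 8.25
tcp_pos: [0.5361, -0.0258, 0.2385]
ee_rot: [[-0.975, -0.198, -0.099], [-0.196, 0.98, -0.033], [0.104, -0.013, -0.994]]
wrist_force: [0.9, 0.5, 0.3]
gripper_width: 0.296
panel mm [108.8 336.7 238.5]
t 8.25 shift [0.2605, -1.1384, 0.3385] turn [-0.001, 0.0334, -0.0196] mm 364.8 deg 7.0 F [0.9 0.5 0.3] g 0.296
J [ 14.8  16.3  -8.5   0.4 -71.1 -93.5]
```

```bash
python3 -m creep '[[1,0.2,-1,0.1,0,0.033,-0.02],[1,0.2,-1,0.1,0,0.033,-0.02],[1,0.2,-1,0.1,0,0.033,-0.02],[1,0.2,-1,0.1,0,0.033,-0.02],[1,0.2,-1,0.1,0,0.033,-0.02]]'; python3 pk.py 0 0 150
```

```text
time_s: 8.67
tcp_pos: [0.5362, -0.2358, 0.2244]
ee_rot: [[-0.945, -0.259, -0.197], [-0.253, 0.966, -0.056], [0.205, -0.003, -0.979]]
wrist_force: [1.5, 0.3, -0.3]
gripper_width: 0.682
panel mm [ 55.  133.8 224.4]
t 8.67 shift [0.1295, -0.4447, 0.2816] turn [-0.001, 0.001, 0.0006] mm 162.6 deg 0.3 F [ 1.5  0.3 -0.3] g 0.682
J [ -5.7  23.6  -1.9   4.4 -75.6 -70.8]
```

```bash
python3 -m creep '[[1,0.13,-0.445,0.28,0,0,0],[1,0.13,-0.445,0.28,0,0,0],[1,0.13,-0.445,0.28,0,0,0],[1,0.13,-0.445,0.28,0,0,0],[1,0.13,-0.445,0.28,0,0,0]]';python3 -m creep '[[1,0,0,0,0,0,0]]'; python3 pk.py 0 0 100; python3 - <<'E'
from h import *
s=r.sense();p=np.load("p.npy")
im=r.capture("wrist"); cv2.imwrite("pics/w9raw.png",im)
Rp=Rot.from_euler('z',p[2]).as_matrix()
for X in [[.075,.028,.028],[.075,-.028,.028],[-.075,.028,.028],[-.075,-.028,.028],[0,0,.033]]:
    a=proj("wrist",Rp@X+[p[0],p[1],0],s)[0];print(a)
    if abs(a).max()<2000: cv2.circle(im,(int(a[0]),int(a[1])),3,(0,255,0),1)
cv2.imwrite("pics/w9.png",im)
E
```

```text
time_s: 9.08
tcp_pos: [0.516, -0.3837, 0.1453]
ee_rot: [[-0.946, -0.253, -0.203], [-0.248, 0.967, -0.051], [0.209, 0.002, -0.978]]
wrist_force: [-0.1, 0.5, -0.8]
gripper_width: 0.978
time_s: 9.17
tcp_pos: [0.5172, -0.3855, 0.1442]
ee_rot: [[-0.946, -0.251, -0.203], [-0.246, 0.968, -0.051], [0.209, 0.002, -0.978]]
wrist_force: [0.6, -0.0, 0.3]
gripper_width: 0.993
panel mm [ -1.7  -6.1 144.2]
t 9.17 shift [-0.0363, 0.0199, 0.1431] turn [0.001, -0.0003, -0.0017] mm 44.7 deg 0.4 F [ 0.6 -0.   0.3] g 0.993
J [-19.4  32.2  -0.6   7.1 -67.5 -59.4]
[317.27048982 318.03956155]
[259.10660647 318.38614659]
[317.82709639 160.68578361]
[257.37057948 160.9950515 ]
[288.0322495 241.9522522]
```

View pics/w9.png

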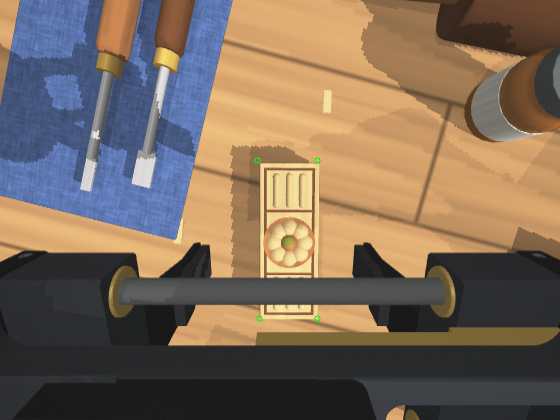

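```bash
python3 - <<'E'
from h import *
p=np.load("p.npy");Rp=Rot.from_euler('z',p[2]).as_matrix()
p[:2]+=(Rp@[.0025,.0017,0])[:2];np.save("p.npy",p)
E
python3 pk.py 0 0 60;  python3 pk.py 0 0 22
```

```text
panel mm [ -4.3  -7.4 143.6]
t 9.22 shift [-0.0723, 0.024, 0.2696] turn [0.0012, -0.0005, -0.0016] mm 84.0 deg 0.4 F [ 1.1 -0.2 -1. ] g 0.995
J [-19.4  32.2  -0.6   7.1 -67.5 -59.4]
panel mm [ -4.3  -7.4 143.6]
t 9.22 shift [-0.0988, 0.0237, 0.3934] turn [0.0012, -0.0005, -0.0016] mm 121.9 deg 0.4 F [ 1.1 -0.2 -1. ] g 0.995
J [-19.4  32.2  -0.6   7.1 -67.5 -59.4]
```

```bash
python3 -m creep '[[1,-0.04,0.024,0.1,0,0,-0.002],[1,-0.06,0.024,0.2,0,0,-0.002],[1,-0.075,0.024,0.27,0,0,-0.002],[1,-0.09,0.024,0.32,0,0,-0.002],[1,-0.09,0.024,0.33,0,0,-0.002]]'; python3 pk.py 0 0 22
```

```text
time_s: 9.63
tcp_pos: [0.5211, -0.3748, 0.0385]
ee_rot: [[-0.944, -0.259, -0.207], [-0.254, 0.966, -0.048], [0.212, 0.007, -0.977]]
wrist_force: [-0.6, 0.6, -0.5]
gripper_width: 0.999
panel mm [ 2.2  1.7 38.5]
t 9.63 shift [-0.0044, -0.0059, 0.0554] turn [0.002, -0.0013, 0.0011] mm 16.8 deg 0.5 F [-0.6  0.6 -0.5] g 0.999
J [-18.5  38.4  -6.4   7.7 -55.9 -61.4]
```

```bash
python3 -m creep '[[1,-0.004,-0.005,0.03,0.002,0,0],[1,-0.004,-0.005,0.055,0.002,0,0],[1,-0.004,-0.005,0.055,0.002,0,0]]'; python3 pk.py 0 0 22; python3 - <<'E'
from h import *
cv2.imwrite("pics/w10.png",r.capture("wrist"))
E
```

```text
time_s: 9.88
tcp_pos: [0.5189, -0.376, 0.0213]
ee_rot: [[-0.943, -0.26, -0.206], [-0.255, 0.965, -0.054], [0.213, 0.002, -0.977]]
wrist_force: [-0.2, -0.6, -0.8]
gripper_width: 0.999
panel mm [-0.2  1.  21.3]
t 9.88 shift [-0.0, -0.0032, -0.0022] turn [0.0003, -0.0016, 0.0013] mm 1.2 deg 0.4 F [-0.2 -0.6 -0.8] g 0.999
J [-18.5  39.4  -7.6   8.3 -53.6 -61.9]
```

View pics/w10.png

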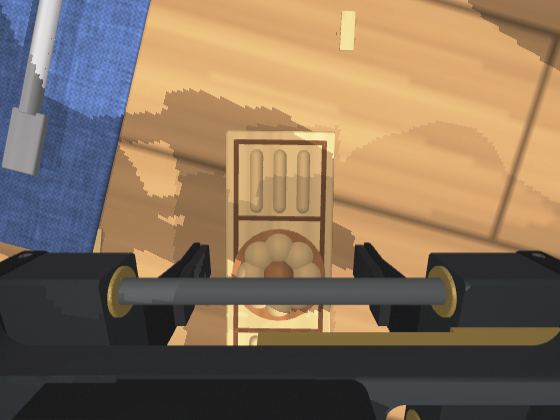

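```bash
python3 -m creep '[[0,0,0,0,0,0,0],[0,0,0,0,0,0,0],[0,0,0,0,0,0,0],[0,0,0,0,0,0,0],[0,0,0,0,0,0,0]]'; python3 -m creep '[[0,0,0,0,0,0,0],[0,0,0,0,0,0,0],[0,0,0,0,0,0,0]]'; python3 pk.py 0 0 150;python3 - <<'E'
from h import *
s=r.sense();p=np.load("p.npy");im=r.capture("wrist")
Rp=Rot.from_euler('z',p[2]).as_matrix()
for X in [[-.075,.028,.028],[-.075,-.028,.028],[0,0,.033]]:
    a=proj("wrist",Rp@X+[p[0],p[1],0],s)[0];print(a)
    cv2.circle(im,(int(a[0]),int(a[1])),3,(0,255,0),1)
cv2.imwrite("pics/w11.png",im)
E
```

```text
time_s: 10.35
tcp_pos: [0.5194, -0.3766, 0.0226]
ee_rot: [[-0.944, -0.26, -0.204], [-0.255, 0.965, -0.055], [0.212, 0.001, -0.977]]
wrist_force: [0.5, 0.3, 1.0]
gripper_width: 0.704
time_s: 10.6
tcp_pos: [0.5194, -0.3766, 0.0227]
ee_rot: [[-0.944, -0.26, -0.204], [-0.255, 0.966, -0.055], [0.211, 0.0, -0.977]]
wrist_force: [-0.3, 0.0, 0.2]
gripper_width: 0.643
panel mm [ 0.2  0.3 22.7]
t 10.6 shift [0.0904, -0.0007, -0.4147] turn [-0.0001, -0.0012, 0.0012] mm 127.3 deg 0.3 F [-0.3  0.   0.2] g 0.643
J [-18.5  39.3  -7.5   8.3 -53.6 -61.9]
[336.63922686 132.31766963]
[227.29169176 131.83995408]
[281.35361005 278.78450754]
```

View pics/w11.png

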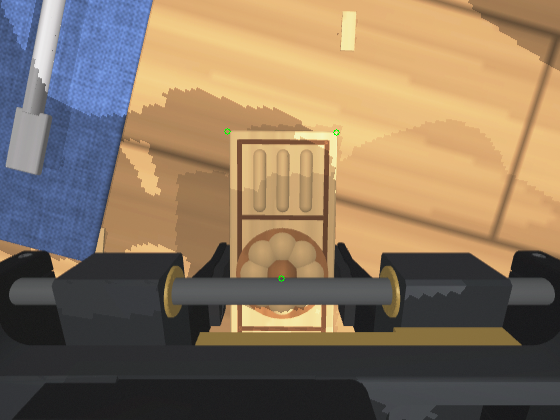

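```bash
cat > pl.py <<'E'
import sys,os
from h import *
p=np.load("p.npy");q=np.load("qw.npy")
Rp=Rot.from_euler('z',p[2]).as_matrix(); s=r.sense()
if not os.path.exists("M.npy"):
    np.save("M.npy",np.c_[Rp.T@np.array(s["ee_rot"]),Rp.T@(np.array(s["tcp_pos"])-[p[0],p[1],0])])
A=np.load("M.npy");M,t=A[:,:3],A[:,3]
b=np.array([float(a)/1000 for a in sys.argv[1:4]])
B=Rb(q[2]); Rc=np.array(s["ee_rot"])@M.T  # panel rot now
pc=np.array(s["tcp_pos"])-Rc@t
print("panel in board mm",np.round((B.T@(pc-[q[0],q[1],.085]))*1000,1),"rotdeg",np.round(Rot.from_matrix(B.T@Rc).as_rotvec(degrees=True),2))
rel(bw(q,b)[0]+B@t,B@M,s); print("J",np.round(s["joints"],1))
E
python3 pl.py 80 0 90; python3 -m creep '[[0,0.04,0,-0.2,0,0,0],[0,0.08,0,-0.4,0,0,0],[0,0.12,0,-0.6,0,0,0],[0,0.12,0,-0.6,0,0,0],[0,0.12,0,-0.6,0,0,0]]'; python3 pl.py 80 0 90;python3 - <<'E'
from h import *
cv2.imwrite("pics/w12.png",r.capture("wrist"))
cv2.imwrite("pics/s12.png",r.capture("scene"))
E
```

```text
panel in board mm [ -33.2 -533.4  -79. ] rotdeg [ 5.28 29.69 19.7 ]
t 10.65 shift [-0.4712, 1.6643, -0.7834] turn [0.0061, -0.1649, 0.1132] mm 569.6 deg 36.0 F [ 0.1 -0.2 -0.1] g 0.64
J [-18.5  39.3  -7.5   8.3 -53.6 -61.9]
time_s: 11.07
tcp_pos: [0.5242, -0.3771, 0.213]
ee_rot: [[-0.945, -0.261, -0.196], [-0.255, 0.965, -0.06], [0.205, -0.007, -0.979]]
wrist_force: [1.5, -1.2, -0.5]
gripper_width: 0.639
panel in board mm [  66.3 -533.6   83.4] rotdeg [ 4.97 29.21 19.84]
t 11.07 shift [-0.5912, 1.6689, -0.168] turn [0.0043, -0.1622, 0.1136] mm 533.5 deg 35.7 F [ 1.5 -1.2 -0.5] g 0.639
J [-18.4  28.9   4.2   7.  -75.1 -58.9]
```

View pics/w12.png

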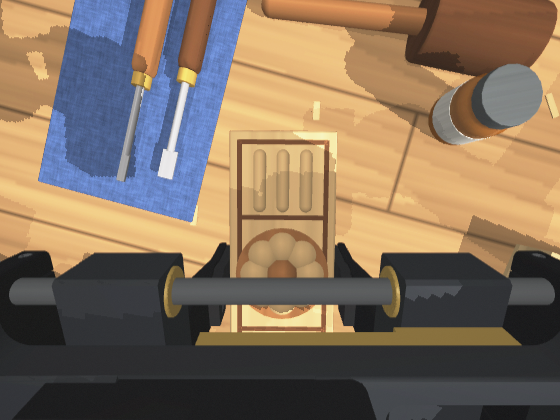

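View pics/s12.png

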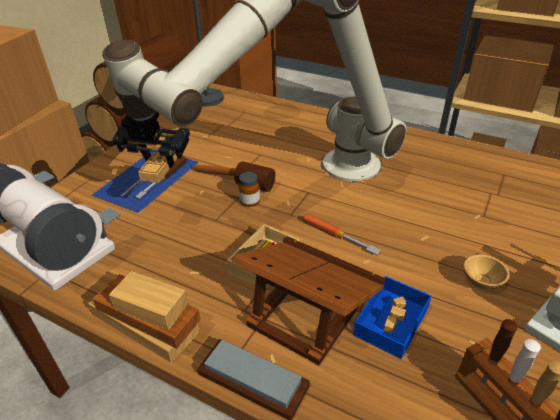

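```bash
python3 pl.py 80 0 130; python3 -m creep '[[0,-0.1,0.2,-0.2,0,0,0],[0,-0.35,0.95,-0.3,0.004,-0.1,0.114],[0,-0.35,0.95,-0.3,0.004,-0.1,0.114],[0,-0.35,0.95,-0.3,0.004,-0.1,0.114],[0,-0.35,0.95,-0.3,0.004,-0.1,0.114]]'; python3 pl.py 80 0 130
```

```text
panel in board mm [  65.2 -533.2   81.8] rotdeg [ 5.03 29.2  19.78]
t 11.17 shift [-0.5045, 1.6906, -0.2722] turn [0.0047, -0.1621, 0.1134] mm 535.5 deg 35.6 F [-0.3  0.5 -2. ] g 0.638
J [-18.4  29.    4.1   7.  -74.9 -59. ]
time_s: 11.58
tcp_pos: [0.5523, -0.1802, 0.2567]
ee_rot: [[-0.988, 0.098, 0.116], [0.093, 0.995, -0.043], [-0.12, -0.031, -0.992]]
wrist_force: [0.6, 1.0, -0.2]
gripper_width: 0.639
panel in board mm [ 103.4 -335.5  113.8] rotdeg [-1.82 10.91  0.23]
t 11.58 shift [0.1091, 1.1145, -0.0504] turn [-0.0099, -0.0607, -0.0008] mm 336.3 deg 11.1 F [ 0.6  1.  -0.2] g 0.639
J [ -0.9  13.6 -10.5   2.7 -59.2 -95.9]
```

```bash
cat h.py | tail -3 >/dev/null; python3 pl.py 80 0 130
```

```text
panel in board mm [ 103.4 -335.5  113.8] rotdeg [-1.82 10.91  0.23]
t 11.58 shift [0.1091, 1.1145, -0.0504] turn [-0.0099, -0.0607, -0.0008] mm 336.3 deg 11.1 F [ 0.6  1.  -0.2] g 0.639
J [ -0.9  13.6 -10.5   2.7 -59.2 -95.9]
```

```bash
python3 -m creep '[[0,0.1,1,-0.06,-0.01,-0.06,0],[0,0.1,1,-0.06,-0.01,-0.06,0],[0,0.1,1,-0.06,-0.01,-0.06,0],[0,0.1,1,-0.06,-0.01,-0.06,0],[0,0.1,1,-0.06,-0.01,-0.06,0]]'; python3 pl.py 80 0 110
```

```text
time_s: 12.0
tcp_pos: [0.5488, 0.0278, 0.2587]
ee_rot: [[-0.95, 0.092, 0.299], [0.087, 0.996, -0.029], [-0.3, -0.002, -0.954]]
wrist_force: [0.6, 0.7, -0.2]
gripper_width: 0.642
panel in board mm [  88.9 -128.   126.3] rotdeg [-0.09  0.31 -0.14]
t 12.0 shift [0.0173, 0.4268, 0.0591] turn [-0.0003, -0.0017, -0.0009] mm 129.4 deg 0.4 F [ 0.6  0.7 -0.2] g 0.642
J [  24.2    5.8  -25.1   12.3  -44.4 -127.1]
```

```bash
python3 -m creep '[[0,0.017,0.43,0.06,0,-0.002,0],[0,0.017,0.43,0.06,0,-0.002,0],[0,0.017,0.43,0.06,0,-0.002,0],[0,0.017,0.43,0.06,0,-0.002,0],[0,0.017,0.43,0.06,0,-0.002,0]]'; python3 pl.py 80 0 50
```

```text
time_s: 12.42
tcp_pos: [0.5599, 0.1581, 0.2367]
ee_rot: [[-0.95, 0.088, 0.3], [0.082, 0.996, -0.031], [-0.302, -0.005, -0.953]]
wrist_force: [-0.6, 0.3, -1.5]
gripper_width: 0.642
panel in board mm [ 77.2   2.7 107.7] rotdeg [-0.15  0.21  0.13]
t 12.42 shift [-0.0502, -0.0089, 0.186] turn [-0.001, -0.0012, 0.0005] mm 57.8 deg 0.3 F [-0.6  0.3 -1.5] g 0.642
J [  37.1   10.7  -24.4   17.5  -43.2 -143.7]
```

```bash
python3 -m creep '[[0,-0.025,-0.008,0.08,-0.001,-0.001,0],[0,-0.05,-0.008,0.14,-0.001,-0.001,0],[0,-0.062,-0.009,0.21,-0.001,-0.001,0],[0,-0.062,-0.009,0.23,-0.001,-0.001,0],[0,-0.062,-0.009,0.23,-0.001,-0.001,0]]'; python3 pl.py 80 0 20; python3 - <<'E'
from h import *
s=r.sense();q=np.load("qw.npy")
im=r.capture("wrist");cv2.imwrite("pics/w13raw.png",im)
for X in [[-.024,.14,.012],[-.024,-.14,.012],[0,0,0],[0,.028,0],[0,-.028,0]]:
    a=proj("wrist",bw(q,X),s)[0]
    if abs(a).max()<2000: cv2.circle(im,(int(a[0]),int(a[1])),3,(0,255,0),1)
cv2.imwrite("pics/w13.png",im)
E
```

```text
time_s: 12.83
tcp_pos: [0.5966, 0.1493, 0.1734]
ee_rot: [[-0.95, 0.09, 0.298], [0.084, 0.996, -0.032], [-0.3, -0.006, -0.954]]
wrist_force: [-0.4, -0.2, -2.5]
gripper_width: 0.639
panel in board mm [77.8 -2.6 34.2] rotdeg [-0.25  0.35  0.07]
t 12.83 shift [-0.0169, 0.0086, 0.0447] turn [-0.0014, -0.002, 0.0001] mm 14.6 deg 0.4 F [-0.4 -0.2 -2.5] g 0.639
J [  33.6   17.4  -25.9   19.7  -34.7 -143.8]
```

View pics/w13.png

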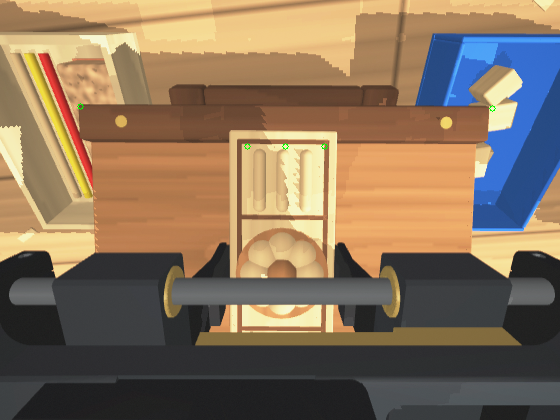

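```bash
python3 -m creep '[[0,-0.01,0.005,0.03,-0.001,-0.002,0],[0,-0.02,0.005,0.055,-0.001,-0.002,0],[0,-0.03,0.006,0.08,-0.001,-0.002,0],[0,-0.03,0.006,0.08,-0.001,-0.002,0]]'; python3 pl.py 80 0 3; python3 - <<'E'
from h import *
s=r.sense();q=np.load("qw.npy")
im=r.capture("wrist");cv2.imwrite("pics/w14raw.png",im)
cv2.imwrite("pics/w14.png",cv2.resize(im[60:180,60:500],None,fx=1.8,fy=1.8,interpolation=cv2.INTER_CUBIC))
cv2.imwrite("pics/s14.png",cv2.resize(r.capture("scene")[200:370,215:445],None,fx=3.4,fy=3.4))
E
```

```text
time_s: 13.22
tcp_pos: [0.6133, 0.15, 0.1543]
ee_rot: [[-0.948, 0.088, 0.306], [0.084, 0.996, -0.029], [-0.307, -0.002, -0.952]]
wrist_force: [-0.8, -0.0, -2.6]
gripper_width: 0.643
panel in board mm [82.9 -0.3  9.5] rotdeg [-0.   -0.12  0.02]
t 13.22 shift [0.0046, 0.0012, 0.023] turn [-0.0, 0.0006, 0.0001] mm 7.1 deg 0.1 F [-0.8 -0.  -2.6] g 0.643
J [  32.6   19.9  -25.9   21.1  -31.7 -144.4]
```

View pics/w14.png

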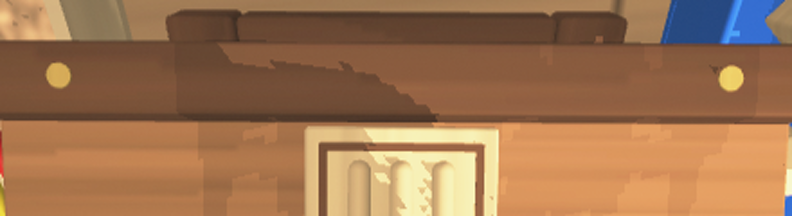

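View pics/s14.png

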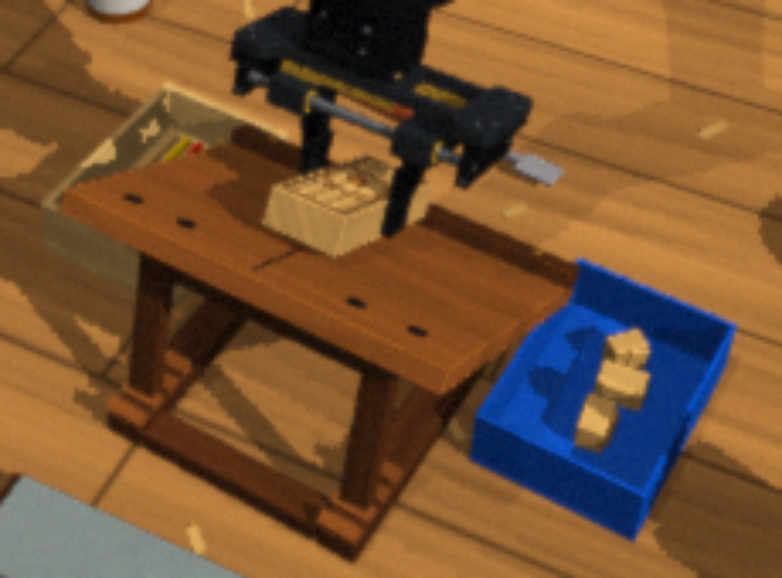

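```bash
cat > ms.py <<'E'
import sys
from h import *
im=cv2.imread(sys.argv[1]);
hsv=cv2.cvtColor(im,cv2.COLOR_BGR2HSV)
m=((hsv[...,0]>18)&(hsv[...,0]<32)&(hsv[...,1]>100)&(hsv[...,2]>130)).astype(np.uint8)
n,l,st,c=cv2.connectedComponentsWithStats(m)
pts=[c[i] for i in range(1,n) if 60<st[i,4]<350 and .7<st[i,2]/st[i,3]<1.4 and c[i][1]<180]
print(np.round(pts,1),[st[i,4] for i in range(1,n) if 60<st[i,4]<350])
rows=range(int(sys.argv[2]),int(sys.argv[3]),8)
for y in rows:
    g=im[y,180:390].astype(float)
    d=np.abs(np.diff(cv2.GaussianBlur(im[y:y+1,180:390],(3,1),0)[0].astype(float),axis=0)).sum(1)
    L=180+np.argmax(d[20:75])+20; R=180+np.argmax(d[135:190])+135
    print(y,L,R,(L+R)/2+.5)
E
python3 ms.py pics/w13raw.png 150 215; python3 ms.py pics/w14raw.png 150 215; python3 - <<'E'
import cv2
cv2.imwrite("pics/w14z.png",cv2.resize(cv2.imread("pics/w14raw.png")[110:250,200:370],None,fx=4,fy=4,interpolation=cv2.INTER_NEAREST))
E
```

```text
[[120.8 120.9]
 [445.6 122.3]
 [481.7 154.3]] [np.int32(219), np.int32(104), np.int32(113), np.int32(126), np.int32(88), np.int32(169), np.int32(116), np.int32(114), np.int32(127), np.int32(108), np.int32(326), np.int32(151), np.int32(204), np.int32(207), np.int32(114), np.int32(108)]
150 236 328 282.5
158 236 328 282.5
166 236 323 280.0
174 236 323 280.0
182 236 323 280.0
190 236 323 280.0
198 236 327 282.0
206 236 327 282.0
214 236 327 282.0
[[ 92.2 101.4]
 [465.5 103.1]] [np.int32(148), np.int32(145), np.int32(208), np.int32(131), np.int32(69), np.int32(96), np.int32(150), np.int32(120), np.int32(348), np.int32(135), np.int32(209), np.int32(131), np.int32(198), np.int32(87)]
150 236 328 282.5
158 236 328 282.5
166 236 323 280.0
174 236 323 280.0
182 236 323 280.0
190 236 323 280.0
198 236 327 282.0
206 236 327 282.0
214 236 327 282.0
```

View pics/w14z.png

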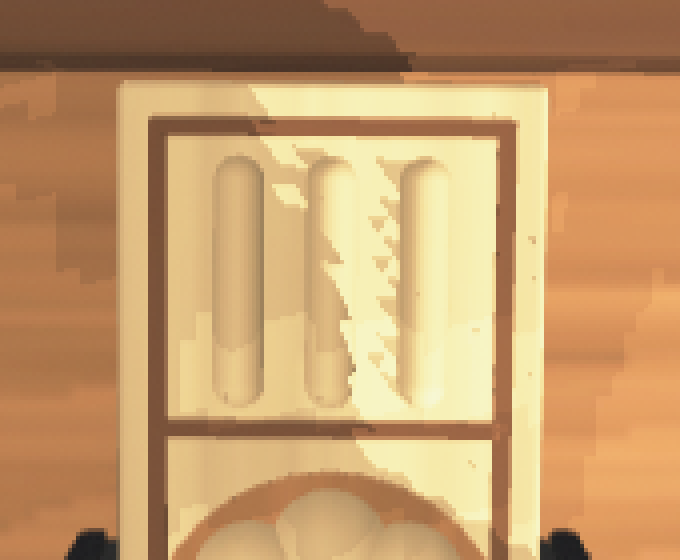

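```bash
python3 - <<'E'
from h import *
q=np.load("qw.npy");A=np.load("M.npy");s=r.sense()
S=np.array([[-.012,-.1105,.012],[-.012,.1105,.012]])
print(proj("wrist",bw(q,S),s), "actual 92.2,101.4 465.5,103.1")
u=np.array([[92.2,101.4],[465.5,103.1]])
a=least_squares(lambda a:(proj("wrist",bw(a,S),s)-u).ravel(),q).x;print(a[:2],np.degrees(a[2]),(proj("wrist",bw(a,S),s)-u).round(1).tolist())
Rc=np.array(s["ee_rot"])@A[:,:3].T; pc=np.array(s["tcp_pos"])-Rc@A[:,3]
print(proj("wrist",(Rc@np.array([[-.075,.028,.028],[-.075,-.028,.028]]).T).T+pc,s),"actual 337,229.25 row 131")
for qq in(q,a): print(((pc-[qq[0],qq[1],.085])@Rb(qq[2])*1000).round(2))
E
```

```text
[[ 97.07273064 105.88143613]
 [467.45156977 107.75550304]] actual 92.2,101.4 465.5,103.1
[0.55497499 0.15343305] -5.251387757470116 [[-0.1, 0.0], [0.1, 0.0]]
[[336.75500379 132.45924445]
 [227.55438357 131.96939504]] actual 337,229.25 row 131
[83.17 -0.1  10.26]
[85.42  1.91  8.96]
```

```bash
python3 - <<'E'
import numpy as np
np.save("qw.npy",[0.55497,0.15343,np.radians(-5.25)])
E
python3 pl.py 80 -0.5 1; python3 -m creep '[[0,0.018,-0.004,0.008,0,0,0],[0,0.018,-0.008,0.016,0,0,0],[0,0.018,-0.008,0.02,0,0,0],[0,0.018,-0.008,0.02,0,0,0]]';python3 pl.py 80 -0.5 0; python3 - <<'E'
from h import *
im=r.capture("wrist");cv2.imwrite("pics/w15raw.png",im)
cv2.imwrite("pics/w15z.png",cv2.resize(im[110:250,200:370],None,fx=4,fy=4,interpolation=cv2.INTER_NEAREST))
E
python3 ms.py pics/w15raw.png 150 152
```

```text
panel in board mm [85.4  1.9  9. ] rotdeg [ 0.01 -0.16 -0.01]
t 13.32 shift [0.012, -0.008, 0.0297] turn [0.0001, 0.0009, -0.0] mm 9.9 deg 0.2 F [ 0.1 -0.4 -0.4] g 0.64
J [  32.6   19.8  -25.9   21.1  -31.7 -144.4]
time_s: 13.65
tcp_pos: [0.6094, 0.148, 0.1476]
ee_rot: [[-0.948, 0.088, 0.307], [0.083, 0.996, -0.029], [-0.308, -0.002, -0.951]]
wrist_force: [-0.3, -0.4, -1.6]
gripper_width: 0.642
panel in board mm [78.6 -0.7  4.1] rotdeg [-0.   -0.14  0.01]
t 13.65 shift [-0.0078, 0.0006, 0.0125] turn [-0.0, 0.0008, 0.0] mm 4.4 deg 0.1 F [-0.3 -0.4 -1.6] g 0.642
J [  32.5   19.9  -27.2   22.   -30.3 -145.4]
[[ 92.2 110.8]
 [473.5 112.6]] [np.int32(323), np.int32(153), np.int32(156), np.int32(79), np.int32(106), np.int32(177), np.int32(62), np.int32(111), np.int32(150), np.int32(156), np.int32(301), np.int32(212), np.int32(79), np.int32(213), np.int32(80), np.int32(101)]
150 236 323 280.0
```

View pics/w15z.png

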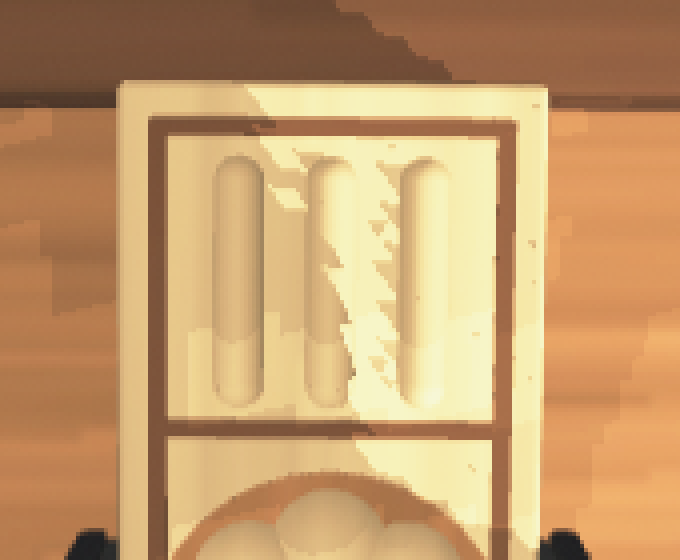

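```bash
python3 -m creep '[[0,-0.004,0,0.004,0,0,0],[0,-0.006,0,0.008,0,0,0],[0,-0.006,0,0.012,0,0,0],[0,-0.006,0,0.012,0,0,0]]';python3 pl.py 79 -0.5 0
```

```text
time_s: 14.03
tcp_pos: [0.6125, 0.1478, 0.1446]
ee_rot: [[-0.948, 0.088, 0.306], [0.083, 0.996, -0.029], [-0.308, -0.002, -0.951]]
wrist_force: [0.4, -0.1, -1.8]
gripper_width: 0.641
panel in board mm [79.7 -0.6  0.1] rotdeg [-0.01 -0.14  0.  ]
t 14.03 shift [0.002, 0.0003, 0.0006] turn [-0.0, 0.0008, 0.0] mm 0.6 deg 0.1 F [ 0.4 -0.1 -1.8] g 0.641
J [  32.3   20.4  -27.1   22.1  -30.  -145.3]
```

```bash
python3 -m creep '[[0,-0.0007,0,0.0033,0,0,0],[0,-0.0014,0,0.0066,0,0,0],[0,-0.0014,0,0.0066,0,0,0]]';python3 pl.py 79 -0.5 0; python3 -m creep '[[0,-0.0007,0,0.0033,0,0,0],[0,-0.0014,0,0.0066,0,0,0],[0,-0.0014,0,0.0066,0,0,0]]';python3 pl.py 79 -0.5 0
```

```text
time_s: 14.28
tcp_pos: [0.6128, 0.1478, 0.1443]
ee_rot: [[-0.948, 0.088, 0.307], [0.083, 0.996, -0.029], [-0.308, -0.002, -0.951]]
wrist_force: [-9.4, 1.0, 9.1]
gripper_width: 0.644
panel in board mm [79.8 -0.6 -0.3] rotdeg [-0.02 -0.16  0.  ]
t 14.28 shift [0.0027, 0.0003, -0.0005] turn [-0.0001, 0.0009, -0.0] mm 0.8 deg 0.2 F [-9.4  1.   9.1] g 0.644
J [  32.3   20.4  -27.1   22.2  -30.  -145.4]
time_s: 14.53
tcp_pos: [0.6128, 0.1478, 0.1443]
ee_rot: [[-0.948, 0.088, 0.307], [0.083, 0.996, -0.029], [-0.309, -0.002, -0.951]]
wrist_force: [-13.2, 1.8, 11.2]
gripper_width: 0.639
panel in board mm [79.9 -0.6 -0.4] rotdeg [-0.04 -0.18  0.01]
t 14.53 shift [0.0028, 0.0004, -0.0006] turn [-0.0002, 0.001, 0.0] mm 0.9 deg 0.2 F [-13.2   1.8  11.2] g 0.639
J [  32.3   20.4  -27.1   22.2  -30.  -145.5]
```

```bash
python3 -m creep '[[0,0.0003,0,-0.001,0,0,0],[0,0.0035,0,-0.0004,0,0,0],[0,0.007,0,0.0003,0,0,0],[0,0.01,0,0.001,0,0,0],[0,0.01,0,0.001,0,0,0]]';python3 pl.py 75 -0.5 0; python3 - <<'E'
from h import *
im=r.capture("wrist");cv2.imwrite("pics/w16raw.png",im)
cv2.imwrite("pics/w16z.png",cv2.resize(im[110:250,200:370],None,fx=4,fy=4,interpolation=cv2.INTER_NEAREST))
E
python3 ms.py pics/w16raw.png 150 152
```

```text
time_s: 14.95
tcp_pos: [0.6101, 0.148, 0.1429]
ee_rot: [[-0.948, 0.088, 0.307], [0.083, 0.996, -0.029], [-0.308, -0.002, -0.951]]
wrist_force: [-0.6, 0.4, -0.4]
gripper_width: 0.64
panel in board mm [76.8 -0.6 -0.3] rotdeg [-0.04 -0.18  0.01]
t 14.95 shift [0.0057, 0.0003, 0.0003] turn [-0.0002, 0.001, 0.0] mm 1.7 deg 0.2 F [-0.6  0.4 -0.4] g 0.64
J [  32.5   20.3  -27.7   22.6  -29.6 -146. ]
[[ 87.2 111.8]
 [478.5 113.6]] [np.int32(303), np.int32(164), np.int32(161), np.int32(77), np.int32(227), np.int32(110), np.int32(178), np.int32(117), np.int32(161), np.int32(318), np.int32(154), np.int32(201), np.int32(206), np.int32(88), np.int32(106)]
150 236 328 282.5
```

View pics/w16z.png

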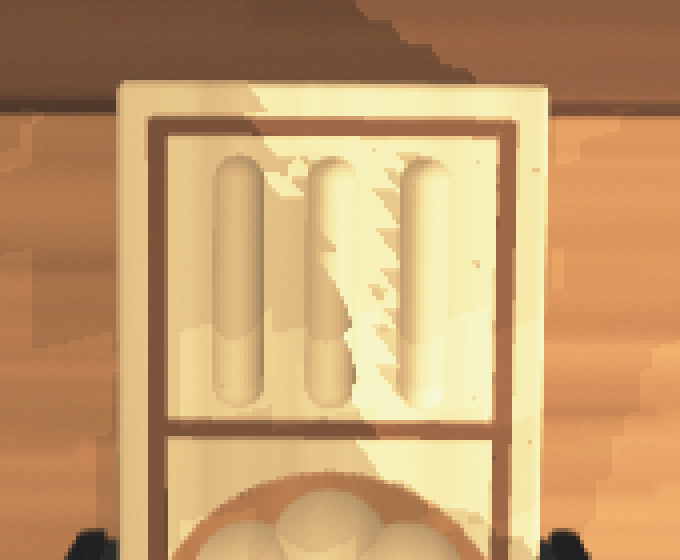

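```bash
python3 -m creep '[[0,0.0035,0,0.0005,0,0,0],[0,0.007,0,0.001,0,0,0],[0,0.007,0,0.001,0,0,0]]';python3 pl.py 75 -0.5 0;python3 -m creep '[[0,0.0035,0,0.0005,0,0,0],[0,0.005,0,0.001,0,0,0],[0,0.005,0,0.001,0,0,0]]';python3 pl.py 75 -0.5 0
```

```text
time_s: 15.25
tcp_pos: [0.6095, 0.1484, 0.143]
ee_rot: [[-0.947, 0.087, 0.31], [0.082, 0.996, -0.029], [-0.311, -0.002, -0.95]]
wrist_force: [3.6, -2.7, 1.4]
gripper_width: 0.644
panel in board mm [76.4 -0.3  0.2] rotdeg [ 0.02 -0.33  0.06]
t 15.25 shift [0.0039, -0.0007, 0.0015] turn [0.0, 0.0018, 0.0004] mm 1.3 deg 0.3 F [ 3.6 -2.7  1.4] g 0.644
J [  32.5   20.2  -28.    22.9  -29.3 -146.3]
time_s: 15.5
tcp_pos: [0.6093, 0.1486, 0.1432]
ee_rot: [[-0.946, 0.086, 0.312], [0.081, 0.996, -0.028], [-0.313, -0.001, -0.95]]
wrist_force: [5.9, -3.4, 1.1]
gripper_width: 0.642
panel in board mm [76.3 -0.1  0.5] rotdeg [ 0.07 -0.46  0.09]
t 15.5 shift [0.0035, -0.0012, 0.0024] turn [0.0003, 0.0026, 0.0006] mm 1.3 deg 0.5 F [ 5.9 -3.4  1.1] g 0.642
J [  32.5   20.1  -28.2   23.2  -29.1 -146.5]
```

```bash
python3 -m creep '[[0,0.001,-0.001,0.0025,0,0.0026,0.0005],[0,0.001,-0.001,0.0025,0,0.0026,0.0005]]';python3 pl.py 75 -0.5 0; python3 - <<'E'
from h import *
im=r.capture("wrist");cv2.imwrite("pics/w17raw.png",im)
t=r.capture("top")
a=cv2.resize(im[90:240,200:370],None,fx=2.3,fy=4,interpolation=cv2.INTER_NEAREST); b=cv2.resize(t[80:200,150:290],None,fx=2.8,fy=5,interpolation=cv2.INTER_CUBIC)
print(a.shape,b.shape);cv2.imwrite("pics/c17.png",np.hstack([a,b]))
E
python3 ms.py pics/w17raw.png 150 152
```

```text
time_s: 15.67
tcp_pos: [0.6098, 0.1485, 0.1428]
ee_rot: [[-0.948, 0.088, 0.305], [0.084, 0.996, -0.027], [-0.306, 0.0, -0.952]]
wrist_force: [4.1, -2.8, 0.8]
gripper_width: 0.641
panel in board mm [76.4 -0.1 -0.2] rotdeg [ 0.09 -0.03 -0.03]
t 15.67 shift [0.0047, -0.0011, 0.0004] turn [0.0005, 0.0002, -0.0] mm 1.4 deg 0.1 F [ 4.1 -2.8  0.8] g 0.641
J [  32.5   20.3  -27.5   22.   -29.7 -145.5]
(600, 391, 3) (600, 392, 3)
[[ 86.4 112.6]
 [477.  114.4]] [np.int32(311), np.int32(161), np.int32(163), np.int32(64), np.int32(64), np.int32(229), np.int32(115), np.int32(176), np.int32(79), np.int32(106), np.int32(154), np.int32(342), np.int32(151), np.int32(209), np.int32(206), np.int32(93), np.int32(104)]
150 241 328 285.0
```

View pics/c17.png

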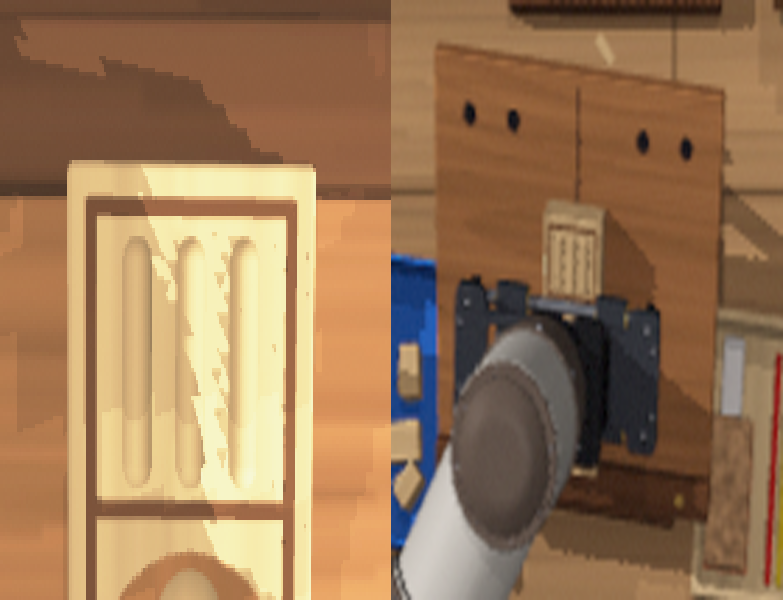

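```bash
python3 -m creep '[[0,-0.004,-0.0025,-0.001,0,0,-0.003],[0,-0.004,-0.003,-0.001,0,0,-0.003],[0,0.0,-0.003,-0.001,0,0,-0.003],[0,0.004,-0.003,0.0005,0,0,-0.003],[0,0.006,-0.003,0.001,0,0,-0.003]]';python3 pl.py 75 -0.5 0; cat > look.py <<'E'
import sys
from h import *
im=r.capture("wrist");cv2.imwrite("pics/%sraw.png"%sys.argv[1],im)
cv2.imwrite("pics/%s.png"%sys.argv[1],cv2.resize(im[100:200,180:380],None,fx=4,fy=6,interpolation=cv2.INTER_NEAREST))
E
python3 look.py w18; python3 ms.py pics/w18raw.png 150 152
```

```text
time_s: 16.18
tcp_pos: [0.6094, 0.1478, 0.1432]
ee_rot: [[-0.948, 0.077, 0.308], [0.073, 0.997, -0.027], [-0.309, -0.003, -0.951]]
wrist_force: [7.2, -4.8, 2.2]
gripper_width: 0.641
panel in board mm [76.4 -0.8  0.4] rotdeg [ 0.25 -0.22  0.56]
t 16.18 shift [0.0039, 0.0015, 0.002] turn [0.0007, 0.0012, 0.0033] mm 1.4 deg 0.7 F [ 7.2 -4.8  2.2] g 0.641
J [  32.4   20.2  -27.8   22.4  -29.4 -145.2]
[[ 89.2 110.7]
 [479.1 117. ]] [np.int32(312), np.int32(162), np.int32(163), np.int32(72), np.int32(74), np.int32(161), np.int32(163), np.int32(133), np.int32(129), np.int32(298), np.int32(145), np.int32(215), np.int32(218), np.int32(68), np.int32(108)]
150 241 323 282.5
```

View pics/w18.png

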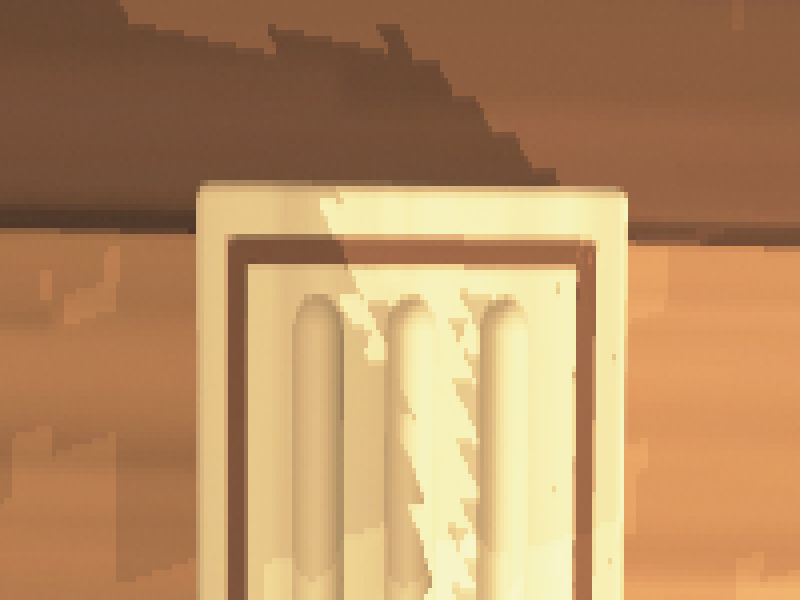

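```bash
python3 -m creep '[[0,0,0.0008,0.0008,0.0007,0.0012,0],[0,0,0.0008,0.0008,0.0007,0.0012,0]]';python3 pl.py 75 -0.5 0; python3 look.py w19; python3 ms.py pics/w19raw.png 150 152
```

```text
time_s: 16.4
tcp_pos: [0.6097, 0.1478, 0.1431]
ee_rot: [[-0.949, 0.079, 0.304], [0.074, 0.997, -0.029], [-0.306, -0.005, -0.952]]
wrist_force: [2.8, -1.2, 2.5]
gripper_width: 0.647
panel in board mm [76.5 -0.8  0.1] rotdeg [ 0.11 -0.01  0.56]
t 16.4 shift [0.0046, 0.0014, 0.0014] turn [-0.0001, 0.0001, 0.0031] mm 1.5 deg 0.6 F [ 2.8 -1.2  2.5] g 0.647
J [  32.4   20.3  -27.5   22.1  -29.9 -145. ]
[[ 89.6 110.6]
 [479.4 116.6]] [np.int32(337), np.int32(160), np.int32(159), np.int32(69), np.int32(96), np.int32(119), np.int32(189), np.int32(151), np.int32(130), np.int32(139), np.int32(302), np.int32(145), np.int32(198), np.int32(108), np.int32(215), np.int32(67)]
150 241 328 285.0
```

View pics/w19.png

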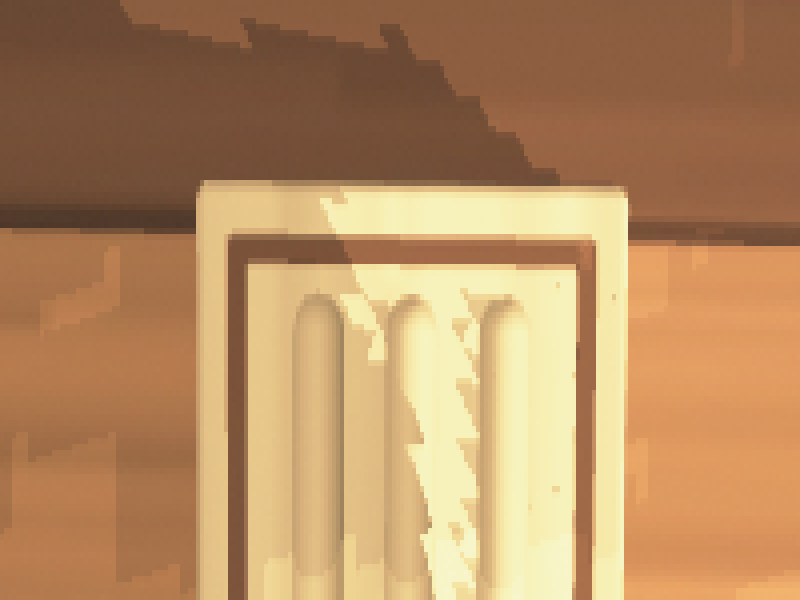

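```bash
python3 -m creep '[[0,0.0015,0.0018,0.0003,0,0,0],[0,0.0015,0.0018,0.0003,0,0,0],[0.67,0.0015,0.0018,0.0003,0,0,0],[0.7,0.0015,0.0018,0.0003,0,0,0],[0.74,0.0015,0.0018,0.0003,0,0,0]]';python3 pl.py 75 -0.5 0; python3 look.py w20; python3 ms.py pics/w20raw.png 150 152
```

```text
time_s: 16.87
tcp_pos: [0.6084, 0.1483, 0.1421]
ee_rot: [[-0.95, 0.079, 0.303], [0.073, 0.997, -0.029], [-0.304, -0.005, -0.953]]
wrist_force: [0.3, 0.5, 0.0]
gripper_width: 0.712
panel in board mm [74.8 -0.4 -0.1] rotdeg [0.08 0.07 0.58]
t 16.87 shift [-0.0004, -0.0002, -0.0003] turn [-0.0003, -0.0004, 0.0032] mm 0.2 deg 0.6 F [0.3 0.5 0. ] g 0.712
J [  32.5   20.3  -27.6   22.1  -29.8 -145.1]
[[ 88.8 113.5]
 [478.5 119.6]] [np.int32(344), np.int32(160), np.int32(159), np.int32(193), np.int32(157), np.int32(128), np.int32(183), np.int32(260), np.int32(122), np.int32(152), np.int32(292), np.int32(271), np.int32(211), np.int32(73), np.int32(224), np.int32(70), np.int32(71)]
150 241 328 285.0
```

View pics/w20.png

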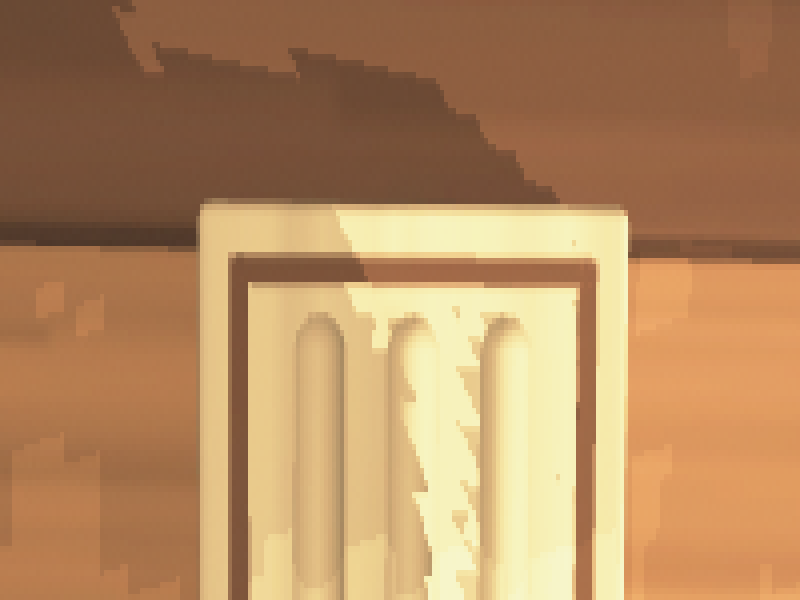

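```bash
python3 -m creep '[[0.95,0,0,0,0,0,0],[0.95,0,0,0,0,0,0],[0.95,0,0,-0.03,0,0,0],[0.95,0,0,-0.1,0,0,0],[0.95,0,0,-0.2,0,0,0]]'; python3 -m creep '[[0.95,0.03,0,-0.12,0,0,0],[0.95,0.06,0,-0.24,0,0,0],[0.95,0.2,0,-0.3,0,0,0],[0.95,0.25,0,-0.3,0,0,0],[0.95,0.25,0,-0.3,0,0,0]]'; python3 - <<'E'
from h import *
s=r.sense();q=np.load("qw.npy");im=r.capture("wrist");t=r.capture("top");sc=r.capture("scene")
cv2.imwrite("pics/w21.png",im);cv2.imwrite("pics/w21z.png",cv2.resize(t[75:215,120:320],None,fx=4,fy=4,interpolation=cv2.INTER_CUBIC));cv2.imwrite("pics/s21.png",cv2.resize(sc[200:370,215:445],None,fx=3.4,fy=3.4,interpolation=cv2.INTER_CUBIC))
E
```

```text
time_s: 17.33
tcp_pos: [0.5889, 0.1493, 0.1977]
ee_rot: [[-0.951, 0.079, 0.298], [0.073, 0.997, -0.032], [-0.3, -0.009, -0.954]]
wrist_force: [0.5, 0.6, 0.1]
gripper_width: 0.937
time_s: 17.75
tcp_pos: [0.4873, 0.157, 0.2622]
ee_rot: [[-0.951, 0.078, 0.298], [0.072, 0.997, -0.03], [-0.3, -0.007, -0.954]]
wrist_force: [-1.5, -0.4, -0.5]
gripper_width: 0.952
```

View pics/w21.png

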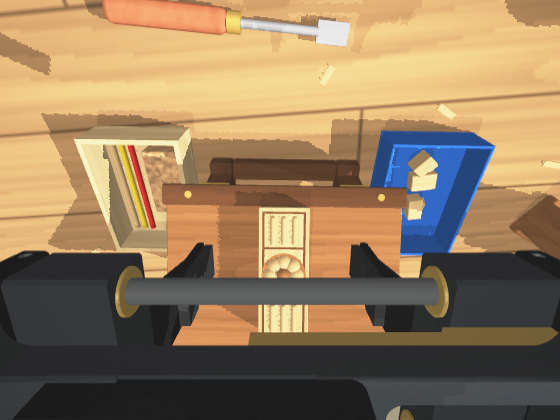

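View pics/w21z.png

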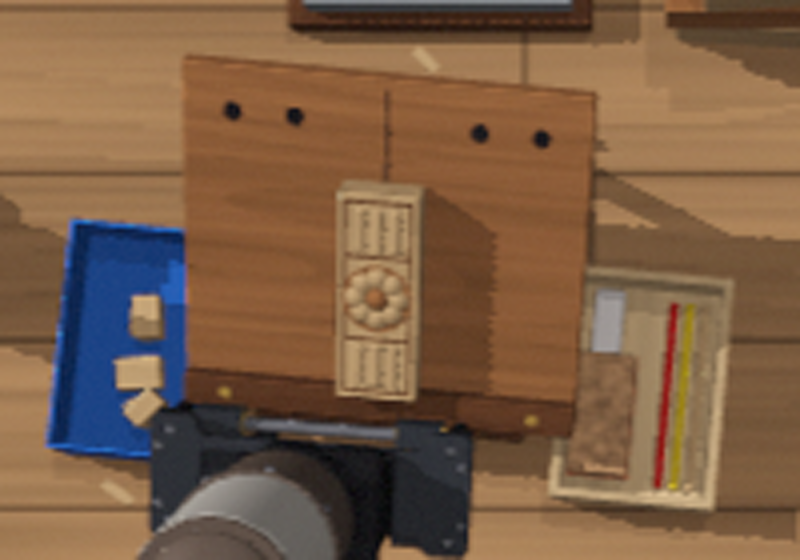

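View pics/s21.png

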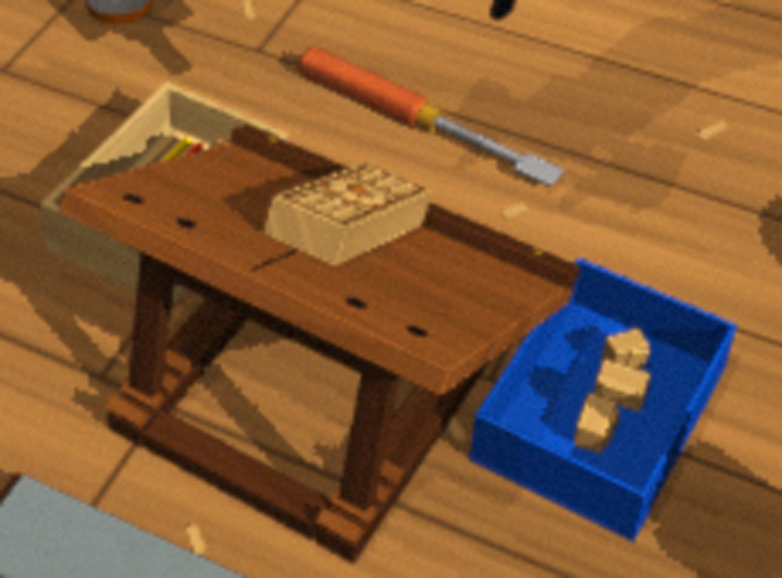

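```bash
python3 - <<'E'
from h import *
q=np.load("q.npy")
im=r.capture("top");cv2.imwrite("pics/t22.png",cv2.resize(im[115:180,195:235],None,fx=9,fy=9,interpolation=cv2.INTER_CUBIC))
u0=proj("top",bw(q,[[0,0,0],[.16,0,0],[.2,0,0]]));print(u0)
# predicted panel corners top face for ideal placing
O=np.array([[.15,.028,.028],[.15,-.028,.028],[0,.028,.028],[0,-.028,.028],[.15,.028,0],[.15,-.028,0]])
print(((proj("top",bw(q,O))-[195,115]+.5)*9-.5).round(0).tolist())
im=r.capture("wrist");s=r.sense()
cv2.imwrite("pics/w22.png",cv2.resize(im[175:255,220:350],None,fx=6,fy=6,interpolation=cv2.INTER_CUBIC))
S=np.array([[-.012,-.1105,.012],[-.012,.1105,.012]])
qw=np.load("qw.npy");print(((proj("wrist",bw(qw,O),s)-[220,175]+.5)*6-.5).round(0).tolist(),proj("wrist",bw(qw,S),s))
cv2.imwrite("pics/w22raw.png",im)
E
python3 ms.py pics/w22raw.png 215 217
```

```text
[[215.19851276 170.06895328]
 [216.53983274 115.98084709]
 [216.89604114 101.61690893]]
[[89.0, 64.0], [275.0, 81.0], [82.0, 526.0], [261.0, 542.0], [105.0, 36.0], [289.0, 53.0]]
[[524.0, 992.0], [220.0, 987.0], [541.0, 179.0], [228.0, 175.0], [512.0, 923.0], [232.0, 918.0]] [[185.74054216 191.49475232]
 [381.79642748 194.47363061]]
[[550.   61.8]] [np.int32(181), np.int32(85), np.int32(192), np.int32(67), np.int32(242), np.int32(85), np.int32(190), np.int32(139), np.int32(266), np.int32(151), np.int32(153), np.int32(95), np.int32(115), np.int32(243), np.int32(188)]
215 216 320 268.5
```

View pics/t22.png

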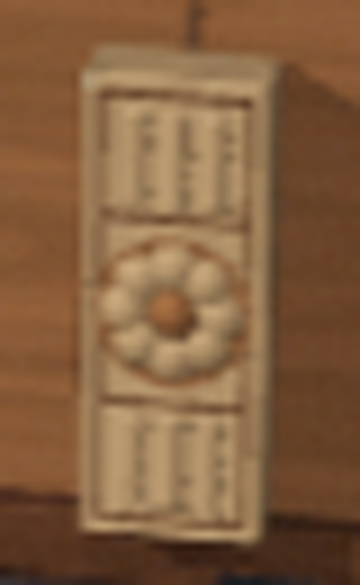

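View pics/w22.png

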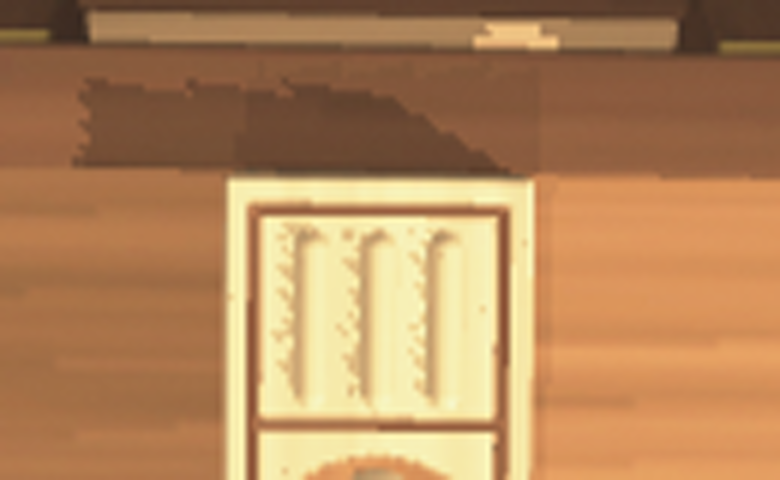

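```bash
python3 - <<'E'
from h import *
im=r.capture("wrist").astype(np.uint8); g=cv2.cvtColor(im,cv2.COLOR_BGR2GRAY).astype(float)
def edge(cols,lo,hi,sign):
    P=[]
    for c in cols:
        d=np.diff(g[lo:hi,c-1:c+2].mean(1))*sign; i=int(np.argmax(d)); 
        if 0<i<len(d)-1:
            a,b,e=d[i-1:i+2]; P.append((c,lo+i+.5*(a-e)/(a-2*b+e+1e-9)))
    P=np.array(P);k=np.polyfit(P[:,0],P[:,1],1)
    for _ in range(3):
        res=P[:,1]-np.polyval(k,P[:,0]);P=P[abs(res)<max(.4,1.5*np.median(abs(res)))];k=np.polyfit(P[:,0],P[:,1],1)
    return np.degrees(np.arctan(k[0])),len(P)
print("panel end",edge(range(262,306),198,214,1),"groove",edge(range(266,302),203,216,-1))
print("ledge outer",edge(range(180,390),180,192,1),edge(range(180,390),178,192,-1))
print("ledge inner",edge(list(range(180,250))+list(range(318,385)),198,212,1))
s=r.sense();print(s["time_s"],np.round(s["wrist_force"],1))
E
```

```text
panel end (np.float64(-2.7950243351150137), 44) groove (np.float64(0.36429085967228525), 36)
ledge outer (np.float64(0.868615725792064), 132) (np.float64(0.9091060642788874), 186)
ledge inner (np.float64(0.8860157857874019), 137)
18.05 [0.7 0.  0.6]
```

```bash
python3 - <<'E'
from h import *
for t in ("panel",): print([ (o["score"],np.round(np.array(o["rect"])*[560,420,560,420],1)) for o in (r.capture("top"),r.recognise("top",t))[1]])
print(r.finish_job(), r.sense()["time_s"])
E
```

```text
[(0.63, array([203.1, 119.3, 227.9, 175.2]))]
the job is handed in; nothing more can be done
the job is handed in; nothing more can be done
```

The job is done and handed in at about 18 s of the 58 s allowed. All three wood chunks are in the blue chip box. The rosette panel lies carved face up on the slope against the ledge, and the arm is clear of everything.

**What I did**
- **Chunks:** I swept them along the ledge with the closed fingers until they fell off the end into the box. My first approach, with the tool square to the slope, ran into a wrist joint limit. I backed off above the board without touching it and swept nearer to vertical.
- **Panel:** I gripped it across its width and lowered it parallel to the slope until it touched. Then I slid it down to the ledge under less than 10 N, opened the jaws and drew back. The highest force I saw was about 17 N, as it first touched the board.

**Last checks**
- **Seating:** the panel did not move when I let go.
- **Squareness:** it is about 0.5° off square in the wrist picture, so one lower corner may stand up to about 0.5 mm off the ledge.
- **Centring:** its lower end is within about 0.2 mm of the centre line. The top picture suggests its upper end is roughly 1.5 mm off, towards the chip box. I judged this good enough and did not grip it again.
- **Other items:** gouge_c and the tray look unmoved in the last picture. I did not check the other gouges, the mallet, jar or bowl again at the end.

**Disagreements**
- The top and wrist cameras differed by up to about 5 mm on the board's position, so I used close-up wrist pictures for the final alignment.
- One automatic edge fit of the panel's end gave −2.8°. I discarded it because the carved border line and the view of the panel's end disagreed with it.

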